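Seat the draught lid of the bench balance under its catch and zero it

TASK

The lid of the bench balance was put back carelessly: its back edge lies on top of the steel catch behind the round clear chamber. Take the lid by its grip bar, raise it only just clear with its front edge up, slip its back edge under the catch and lower the front, so that it lies flat and centred on the chamber. Then press the wide black zero key on the sloping panel firmly in, let it go, and leave the other things on the desk where they are.

Things in the scene. Friction and masses are not known exactly. Their poses are not given: they have to be found in the camera images.
- balance: Bench balance: fixed white housing, 212 mm deep (x), 176 mm wide (y). Origin on the desk, under the chamber's axis; x to its back, y to its left, z up; it stands with its front roughly to the robot's right. Its flat deck, 47 mm above the desk, ends 68 mm in front of the axis; from there the panel falls forward at 30 degrees for 67 mm.
- chamber_rim (a point): Centre of the rim of the balance's round clear draught chamber, 99 mm above the desk, axes as the balance's. The chamber is a tube, 116 mm outside and 109 mm inside diameter, with a weighing pan 41 mm below the rim.
- catch_nose (a point): Middle of the lower front edge of the steel catch: 53 mm behind the chamber's axis, 9 mm above the rim. The catch is a bent strip, 30 mm wide (y), 3 mm thick, that overhangs the back of the rim; its upright stands 15 mm behind this edge. Axes as the balance's.
- lid: The loose lid, about 120 g: a plain grey flange 120 mm across, 3 mm thick, and below it a locating step 104 mm across, 9 mm deep. Origin and axes as lid_centre's.
- lid_centre (a point): Centre of the underside of the lid's flange; x to the lid's back edge, y left, z up. The step below fits inside the chamber with 2.5 mm play all round. At the start the lid is tilted about 6 degrees: back edge on top of the catch, front edge on the rim. Properly on, this point lies at chamber_rim, and the flange's back edge is under the catch with 6 mm to spare above it.
- lid_grip (a point): Centre of the lid's black grip bar, 72 mm long (lid's y), 9 mm thick, 38 mm tall. It rises from the flange's top 47 mm in front of the lid's centre and leans outward, to the front, 30 degrees from the lid's z. This point is 19 mm along the bar from its foot. Axes as lid_centre's.
- lid_back (a point): Back edge of the lid's flange, half-way through its thickness, 60 mm behind the lid's centre.
- lid_front (a point): Front edge of the lid's flange, half-way through its thickness, 60 mm in front of the lid's centre.
- key_top (a point): Centre of the top of the zero key: the wide black membrane key, 62 mm (y) by 24 mm (up the slope), at the upper right of the sloping panel, 3 mm proud of it. z is the panel's outward normal, leaning 30 degrees to the balance's front; x points up the slope. The two small keys below it and the display do not move.
- zero_key (a joint): How far the zero key is pressed in, m: 0 free, 0.0015 at its stop. It barely moves: it begins to give at 2 N, is 1 mm in at 6 N and at its stop at 8 N; it springs back when let go.
- motor_desk: A small grey can motor, 24 x 45 x 19 mm (x, y, z), lying on the desk; origin at the centre of its underside. Only a bystander.
- heat_sink: A finned aluminium heat sink, 35 x 50 x 26 mm (x, y, z), lying on the desk; origin at the centre of its underside. Only a bystander.
- tweezers: Steel tweezers, 14 x 119 x 10 mm (x, y, z), lying on the desk; origin at the centre of its underside. Only a bystander.
- side_cutters: Side cutters with red handles, 40 x 148 x 12 mm (x, y, z), lying on the desk; origin at the centre of its underside. Only a bystander.
- tape_black: A roll of black tape, 58 x 58 x 19 mm (x, y, z), lying on the desk; origin at the centre of its underside. Only a bystander.
- marker: A white marker pen, 18 x 130 x 19 mm (x, y, z), lying on the desk; origin at the centre of its underside. Only a bystander.
- screwdriver_red: A screwdriver with a red handle, 28 x 196 x 28 mm (x, y, z), lying on the desk; origin at the centre of its underside. Only a bystander.
- flux_tin: A flat round flux tin, 51 x 51 x 18 mm (x, y, z), lying on the desk; origin at the centre of its underside. Only a bystander.
Mind the look-alikes: they are no part of the job. Leave any turquoise look-alike of the lid alone.

How it is judged:
On the way, in this order (a step that is already met when the one before it is completed fails the run):
1. the lid is held with its front edge raised at least 10 mm above the rim and its back edge drawn out in front of the catch (z of lid_front in the frame of chamber_rim above 0.01 m and x of lid_back in the frame of chamber_rim below 0.0525 m and contact force between the fingers and lid above 0.3 N), for 0.05 s.
2. its back edge is under the catch while its front edge is still raised off the rim (x of lid_back in the frame of chamber_rim above 0.055 m and z of lid_back in the frame of chamber_rim below 0.0085 m and z of lid_front in the frame of chamber_rim above 0.0065 m), for 0.05 s.
3. the lid lies flat and centred on the chamber, let go (horizontal distance between lid_centre and chamber_rim below 0.004 m and z of lid_centre in the frame of chamber_rim between -0.003 and 0.0025 m and angle between the z axis of lid_centre and the z axis of chamber_rim, either way round below 0.025 rad and not (contact force between the fingers and lid above 0.1 N)), for 0.2 s.
4. with the lid in place, the zero key is pressed at least 1 mm in (6 N) (value of joint zero_key above 0.001 m and horizontal distance between lid_centre and chamber_rim below 0.004 m and z of lid_centre in the frame of chamber_rim between -0.003 and 0.0025 m and angle between the z axis of lid_centre and the z axis of chamber_rim, either way round below 0.025 rad), for 0.05 s.
At the end, for the whole second after the job is handed in: The lid lies flat on the chamber (within 1.5 degrees, its flange down on the rim within 2.5 mm), centred within 4 mm, its back edge under the catch, at rest; the zero key is free again (horizontal distance between lid_centre and chamber_rim below 0.004 m and z of lid_centre in the frame of chamber_rim between -0.003 and 0.0025 m and angle between the z axis of lid_centre and the z axis of chamber_rim, either way round below 0.025 rad and value of joint zero_key below 0.0004 m and linear speed of lid below 0.01 m/s); the robot touches nothing.
It fails at once if the lid is lifted more than 60 mm above the rim (it has only to be just clear) (z of lid_centre in the frame of chamber_rim above 0.06 m).
It fails at once if a bystander on the desk is moved by more than 25 mm (distance of any of motor_desk, heat_sink, tweezers, side_cutters, tape_black, marker, screwdriver_red, flux_tin from where it was at the start of the episode above 0.025 m).
It also fails if it takes over 48 s, if anything falls off the work surface, if the arm or the gripper's body presses on something with over 40 N, if the wrist force passes 120 N, or if a joint passes its speed limit or range.

ROBOT

A 7-joint arm with a two-finger parallel gripper is mounted at the origin on a cart in front of the work surface, level with it; the furniture and walls round the work are solid. World frame = base frame: x ahead of the robot, y to its left, z up, the work surface at z = 0. Lengths are in m, angles in rad, forces in N, time in s.
With the tool pointing down it reaches from about 0.4 to 0.85 m from the base axis. Payload 10.4 kg.
Tool frame: the origin (TCP) lies between the finger pads; the fingertips stand 17 mm ahead of it and the grasp point (between the pads) lies 2 mm behind it; z points along the fingers, y is the line along which they close (so a half turn about z gives the same grasp; the last joint's range is limited). The gripper opens to 85 mm and grips with 20 to 120 N. Pads are 22 mm wide; open, the fingers measure 114 mm over their backs; the gripper's body (76 mm by 85 mm) begins 54 mm behind the grasp point. The pads swing forward as they close: fully open they stand 13 mm farther back than shut.
Start: joints at [-1.337, 0.332, -0.065, 1.46, 0.022, 1.35, -0.088], TCP at [0.159, 0.605, 0.248] pointing down, gripper open.
Joint ranges: [-2.6, 2.6], [-0.5, 2.12], [-1.47, 1.34], [0.16, 2.42], [-1.27, 4.41], [0.06, 2.06], [-2.6, 2.6]. Speed limits (rad/s): [2.22, 2.22, 2.79, 2.79, 3.14, 3.14, 3.14].

INTERFACE

Orientations are given as a unit quaternion [x, y, z, w].
In Python, from workcell import readout, imaging, manip gives the robot as it stands. The module is installed in compiled form; this text tells all that it offers.
- The arm moves only by the shell command python3 -m crank 'ROWS' [OPENING] [FORCE]. ROWS is JSON, a list of rows, each a list of 4 numbers: the shift along the tool's x, y, z as a fraction of full scale, then the turn about the tool's z as a fraction of full scale. In form: [[x, y, z, yaw], ...]. A call has 1 to 5 rows; each row is the pose to reach, as a shift and turn from the pose commanded when the call began, along the tool's axes at that moment; what a row does not reach only later rows make up. Full scale, the value 1, is 400 mm for a shift and 60 degrees for a turn. A row lasts 1/12 s, in which the tool goes at most 41.7 mm and 7.16 degrees, less where a joint would pass 70% of its speed; a pose out of reach is approached as far as the arm can. A call with a number of a shift or a turn outside -1 to 1 is refused whole. A call with a gripper value outside its range is refused whole. OPENING is the gripper command: -1 is shut, 1 is fully open, values between are in proportion, set as the call begins (- or left out, the last holds). The fingers move at their own pace and stop on an object; FORCE is the grip in N (left out, the last holds). Time passes only in rows, so rows that repeat a pose let the fingers close. It gives the time, the measured TCP pose, the force, the opening and the grip force at its end, in the units of the state.
- readout.get_obs(): the state, without advancing time (a new reading comes with each control period).
- imaging.camera(name): name is "scene" or "top" or "wrist"; returns a dict with "color" (400x640x3 uint8, red, green, blue), "fx", "fy", "cx", "cy" (pixels), "rvec" (rotation vector, rad) and "tvec" (3), from world to camera coordinates, as OpenCV has them. Camera axes: x right, y down, z forward; pixel columns grow to the right and rows downward; lengths in m; the calibration is good to about 2 mm. A picture is of the moment at which its call begins. There is no depth.
- manip.hand_in(): hands the job in; it is judged then, once.
The state is a dict: "clock": time; "joint_pos": joint angles; "joint_velocities": joint speeds; "tau": joint torques, N m; "position": TCP position; "ee_rot": TCP orientation; "ft_force": force on the tool from outside, world axes, zero at the start; "torque": the same for the moment, N m; "grip_width": opening from 0.0 (shut) to 1.0 (fully open); "grasp_force": force on a finger pad.
Only numpy, scipy, OpenCV 4.12 (cv2) and the standard library are available. Lean on these libraries where they do the work, as an engineer would, in place of code of your own. Each camera call takes 0.05 s, during which the arm holds its last target. There are 200 camera calls.

## Working session

There is one attempt and no reset: what is moved stays moved. The work goes in short steps, Python scripts to look and compute and a shell command to move; the robot and the scene stay as the last step left them, time stands still between calls to the robot, and variables do not carry over. Pictures are saved under pics/ and viewed, at most 10 in all, crops included, and the job is handed in when it is done.

```bash
mkdir -p pics
python3 - <<'E'
from workcell import readout, imaging
import cv2,pickle
o=readout.get_obs();print(o)
d={}
for n in("scene","top"):
    c=imaging.camera(n);d[n]=c;cv2.imwrite(f"pics/{n}0.png",c["color"][...,::-1]);print(n,c["fx"],c["cx"],c["cy"],c["rvec"],c["tvec"])
pickle.dump(d,open("c0.pkl","wb"))
E
```

```text
{'clock': 0.0, 'joint_pos': array([-1.33658759,  0.33289904, -0.06470367,  1.46096484,  0.02160403,
        1.34991714, -0.08849319]), 'joint_velocities': array([ 0.00022471, -0.00013029,  0.0005685 ,  0.00038032, -0.00031608,
       -0.00166123, -0.00134468]), 'tau': array([ 1.56335618e-04, -6.25446296e+01,  4.91460145e-02, -3.91602230e+01,
        1.62475300e-02,  1.00113181e-02,  1.51330391e-05]), 'position': array([0.15865804, 0.60414651, 0.24748774]), 'ee_rot': array([ 1.28035580e-01,  9.91769294e-01, -7.43961321e-04, -5.91998588e-05]), 'ft_force': array([-0.49643394,  0.24161589,  0.1072151 ]), 'torque': array([-0.01627199,  0.02628236,  0.01594243]), 'grasp_force': 0.0, 'grip_width': 1.0014965386404033}
scene 361.53182570190023 314.6714717684938 200.94189808741362 [ 1.96925588 -1.13494802  0.59558833] [-0.41725016  0.31375325  0.87336045]
top 372.97725184438417 318.3393350381433 201.6284464204765 [ 2.11523518 -2.12500524  0.13665072] [-0.14150019  0.56627039  1.00534225]
```

View pics/scene0.png

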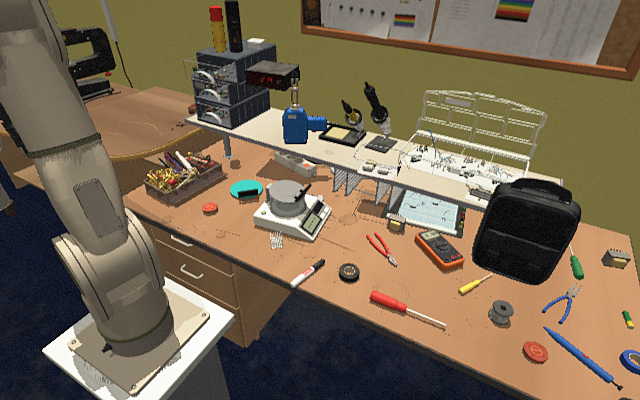

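View pics/top0.png

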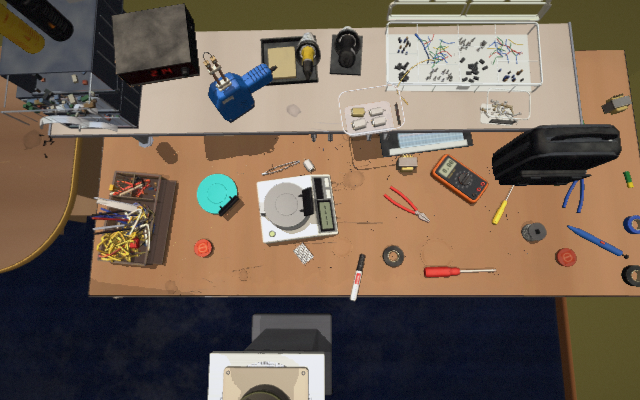

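The lid of interest is the grey one at top (288,205) / scene (288,190). The turquoise one at top (217,194) / scene (246,188) is the look-alike. Next, a close crop of the grey one.

Run:
```python
import cv2,pickle,numpy as np
d=pickle.load(open("c0.pkl","rb"))
a=d["top"]["color"][160:260,245:350,::-1]
b=d["scene"]["color"][165:250,240:340,::-1]
a=cv2.resize(a,None,fx=5.5,fy=5.5,interpolation=cv2.INTER_CUBIC)
b=cv2.resize(b,None,fx=7,fy=7,interpolation=cv2.INTER_CUBIC)
cv2.imwrite("pics/topc.png",a);cv2.imwrite("pics/scenec.png",b)
for n,c in d.items():
    R=cv2.Rodrigues(c["rvec"])[0];print(n,-R.T@c["tvec"])
    K=np.array([[c["fx"],0,c["cx"]],[0,c["fy"],c["cy"]],[0,0,1]])
    print(cv2.projectPoints(np.array([[0,0,0],[.159,.605,.248],[.5,0,0],[.5,0.1,0.1]]),c["rvec"],c["tvec"],K,None)[0].reshape(-1,2))
```

```text
scene [-0.25061622 -0.60599385  0.77798472]
[[141.94872902 330.82158933]
 [ 24.80473159 149.92527545]
 [264.38187788 218.44291204]
 [237.98515643 185.44811378]]
top [ 0.39482975 -0.18010463  1.0784569 ]
[[265.84342896 411.71210054]
 [-30.46179939 374.18212381]
 [269.47717469 226.66203798]
 [225.87604334 223.2271745 ]]
```

View pics/topc.png

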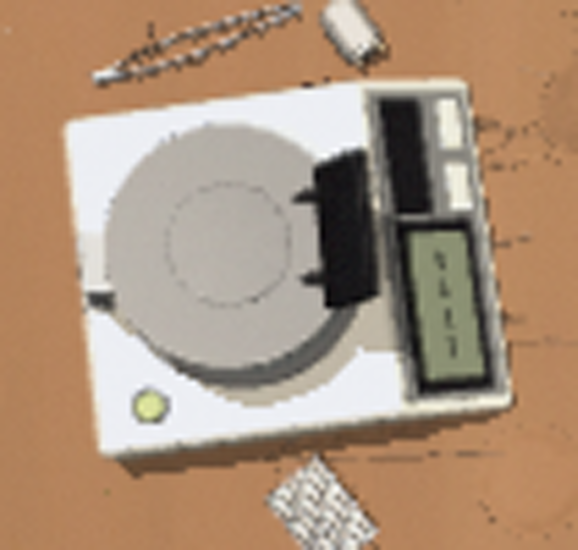

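View pics/scenec.png

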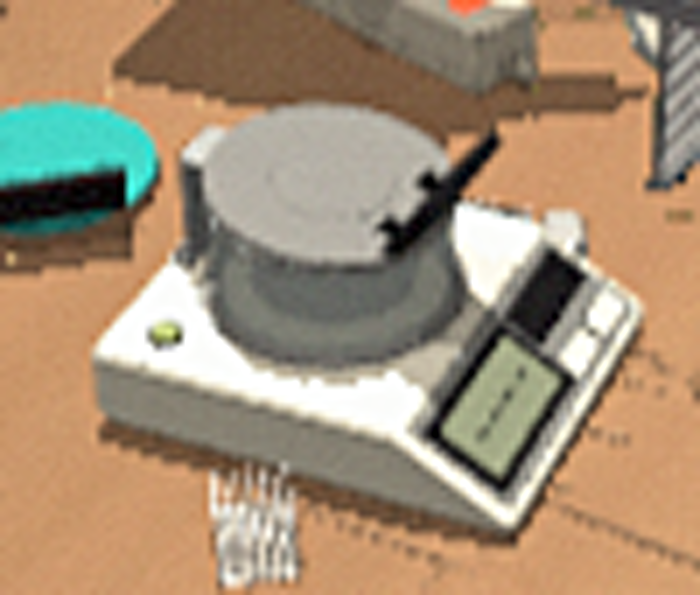

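Both crops show the grey lid with its black leaning bar (top crop 345,230; scene crop 440,190). Its back is by the catch (top crop 97,298), and the black zero key is at top crop (406,155) / scene crop (545,297). The turquoise lid is beside it at scene crop (70,170), so the choice is confirmed.

```bash
cat > h.py <<'E'
import cv2,pickle,numpy as np
from scipy.spatial.transform import Rotation as Ro
def proj(c,P):
    K=np.array([[c["fx"],0,c["cx"]],[0,c["fy"],c["cy"]],[0,0,1]])
    return cv2.projectPoints(np.array(P,float).reshape(-1,1,3),c["rvec"],c["tvec"],K,None)[0].reshape(-1,2)
def bal(p): # balance -> world
    return Ro.from_euler("z",p[2]).as_matrix(),np.array([p[0],p[1],0])
E
cat > fit.py <<'E'
from h import *
from scipy.optimize import least_squares
d=pickle.load(open("c0.pkl","rb"))
T=lambda U,V:np.array([(U+.5)/5.5-.5+245,(V+.5)/5.5-.5+160])
S=lambda U,V:np.array([(U+.5)/7-.5+240,(V+.5)/7-.5+165])
m=1e-3
fix=[("top",(86,-88,47),T(67,122)),("top",(86,88,47),T(101,453)),("top",(-126,-88,13.5),T(467,80)),("top",(-126,88,13.5),T(512,405)),
("top",(-68,-88,47),T(363,85)),("top",(-68,88,47),T(406,400)),
("scene",(86,88,47),S(97,355)),("scene",(-68,88,47),S(395,435)),("scene",(-126,88,13.5),S(513,525)),("scene",(-126,-88,13.5),S(643,305))]
s,c=.5,.75**.5
def key(p): # along slope a from break, y
    a,y=p[3:5]; return np.array([-.068-a*c-.003*s,y,.047-a*s+.003*c])
def lidpts(q,L):
    return Ro.from_euler("zy",[q[3],q[4]]).apply(np.array(L)*m)+q[:3]   # lid in balance frame
lid=[("top",(0,0,3),T(228,243)),("scene",(0,0,3),S(325,182)),
("top",(-66,-36,36),T(364,150)),("top",(-66,36,36),T(379,297)),("scene",(-66,-36,36),S(495,135)),("scene",(-47,36,3),S(393,252)),
("top",(0,60,3),T(243,372)),("top",(0,-60,3),T(222,124)),("top",(60,0,3),T(104,240))]
def res(p):
    R,t=bal(p);r=[]
    for n,P,u in fix: r.append(proj(d[n],R@(np.array(P)*m)+t)[0]-u)
    k=R@key(p)+t
    r.append(proj(d["top"],k)[0]-T(406,155));r.append(proj(d["scene"],k)[0]-S(545,297))
    for n,P,u in lid: r.append(proj(d[n],R@lidpts(p[5:],[P])[0]+t)[0]-u)
    return np.ravel(r)
p0=np.array([.5,0,np.pi/2,.02,-.05,0,0,.105,0,-.1])
f=least_squares(res,p0,loss="soft_l1")
p=f.x;np.save("p.npy",p)
if __name__=="__main__":
    np.set_printoptions(precision=4,suppress=True)
    print(p,np.degrees(p[2]));print(res(p).reshape(-1,2).round(2).tolist())
    R,t=bal(p);g=lidpts(p[5:],[[-47-9.5,0,3+16.45]])[0];print("grip",R@g+t,"back",lidpts(p[5:],[[60,0,1.5]]),"front",lidpts(p[5:],[[-60,0,1.5]]),"key",R@key(p)+t)
E
python3 fit.py
```

```text
[ 0.5495 -0.0647  1.7043  0.0209 -0.0451  0.003   0.0001  0.1062 -0.0487
 -0.1161] 97.64677956272037
[[-0.42, -0.54], [0.21, 0.8], [0.67, -0.51], [1.13, -0.05], [-0.68, -1.36], [-0.16, 2.79], [-1.23, -0.76], [-0.28, 0.0], [0.01, 0.12], [0.52, -0.1], [0.44, 0.16], [-0.13, -0.62], [0.4, 0.25], [0.79, -0.29], [0.16, -0.54], [-0.22, 0.21], [0.7, -0.29], [-1.18, 0.7], [-0.68, -0.65], [-0.12, -0.22], [0.07, 2.43]]
grip [ 0.5541 -0.1199  0.119 ] back [[ 0.0623 -0.0029  0.1146]] front [[-0.0567  0.003   0.1008]] key [ 0.6058 -0.1455  0.0392]
```

```bash
cat >> h.py <<'E'
def goto(pos=None,ang=None,balpos=None):
    """print fractional (x,y,z,yaw) from the current tool pose"""
    from workcell import readout
    o=readout.get_obs();R=Ro.from_quat(o["ee_rot"]).as_matrix();p=np.load("p.npy")
    if balpos is not None: Rb,t=bal(p);pos=Rb@np.array(balpos)+t
    d=R.T@(np.array(pos)-o["position"])/.4
    y=R[:,1];a=np.degrees(np.arctan2(y[1],y[0]))
    w=0 if ang is None else -((ang-a+90)%180-90)/60
    Rb,t=bal(p)
    print("frac",d.round(4),"yaw",round(w,4),"now",o["position"].round(4),"bal",(Rb.T@(o["position"]-t)).round(4),"ang",round(a,2),"t",round(o["clock"],2),"F",o["ft_force"].round(1),"g",round(o["grip_width"],3),round(o["grasp_force"],2))
E
python3 -c "
from h import *
goto([.5541,-.1199,.21],95)"
```

```text
frac [-1.4159 -1.4997  0.096 ] yaw -0.3285 now [0.1586 0.6042 0.2476] bal [0.7149 0.2984 0.2476] ang 75.29 t 0.1 F [ 0.  -0.4 -0. ] g 0.998 0.0
```

```bash
python3 -m crank '[[-0.07,-0.074,0,0],[-0.14,-0.148,0,0],[-0.21,-0.222,0,0],[-0.28,-0.296,0,0],[-0.35,-0.37,0,0]]' 0.3 20
python3 -m crank '[[-0.07,-0.074,0,0],[-0.14,-0.148,0,0],[-0.21,-0.222,0,0],[-0.28,-0.296,0,0],[-0.35,-0.37,0,0]]'
python3 -m crank '[[-0.07,-0.074,0,0],[-0.14,-0.148,0,0],[-0.21,-0.222,0,0],[-0.28,-0.296,0,0],[-0.35,-0.37,0,0]]'
python3 -m crank '[[-0.07,-0.074,0,-0.1],[-0.14,-0.148,0,-0.2],[-0.21,-0.222,0,-0.3285],[-0.28,-0.296,0,-0.3285],[-0.35,-0.37,0,-0.3285]]'
python3 -c "
from h import *
goto([.5541,-.1199,.21],95)"
```

```text
clock: 0.52
position: [0.257, 0.4238, 0.2479]
ee_rot: [0.128, 0.992, -0.0, -0.0]
ft_force: [0.5, 0.4, 0.6]
grip_width: 0.645
grasp_force: 0.0
clock: 0.93
position: [0.3548, 0.2451, 0.2482]
ee_rot: [0.128, 0.992, 0.0, -0.0]
ft_force: [0.9, 0.9, 0.2]
grip_width: 0.65
grasp_force: 0.0
clock: 1.35
position: [0.4525, 0.0663, 0.2483]
ee_rot: [0.128, 0.992, 0.0, 0.0]
ft_force: [0.6, 0.5, 0.0]
grip_width: 0.647
grasp_force: 0.0
clock: 1.77
position: [0.5421, -0.0961, 0.2483]
ee_rot: [-0.046, 0.999, 0.0, 0.0]
ft_force: [0.7, 1.1, 0.7]
grip_width: 0.65
grasp_force: 0.0
frac [-0.0242 -0.0621  0.0957] yaw 0.0053 now [ 0.5421 -0.0961  0.2483] bal [-0.0301  0.0115  0.2483] ang 95.32 t 1.77 F [0.7 1.1 0.7] g 0.65 0.0
```

```bash
python3 -m crank '[[-0.01,-0.03,0.05,0],[-0.01,-0.03,0.09,0],[-0.01,-0.03,0.09,0]]' >/dev/null
python3 - <<'E'
from h import *
from workcell import imaging
goto([.5541,-.1199,.128],95)
d={n:imaging.camera(n) for n in("wrist","top","scene")};pickle.dump(d,open("c1.pkl","wb"))
w=d["wrist"]; s=cv2.resize(d["scene"]["color"][145:245,240:340],None,fx=4,fy=4,interpolation=cv2.INTER_CUBIC)
im=np.zeros((400,800,3),np.uint8);im[:, :400]=s; im[:250,400:]=cv2.resize(w["color"],(400,250));cv2.imwrite("pics/a1.png",im[...,::-1])
cv2.imwrite("pics/w1.png",w["color"][...,::-1])
E
```

```text
frac [-0.021  -0.033   0.2023] yaw -0.0021 now [ 0.545  -0.1074  0.209 ] bal [-0.0417  0.0101  0.209 ] ang 94.87 t 2.02 F [-0.5  1.9 -0. ] g 0.65 0.0
```

View pics/w1.png

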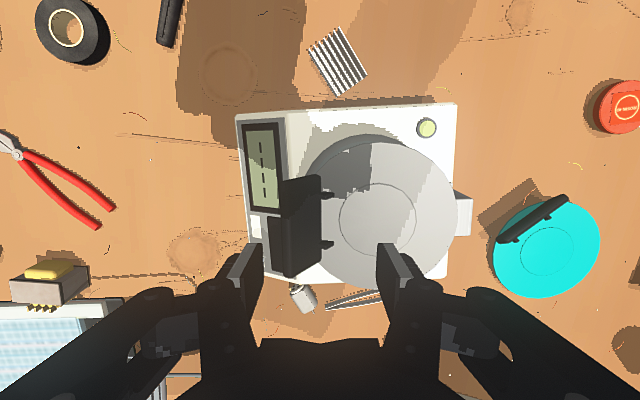

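Run:
```python
from fit import *
d1=pickle.load(open("c1.pkl","rb"));w=d1["wrist"];R,t=bal(p)
for n,P in dict(backleft=(86,88,47),frontleft=(-126,88,13.5),brkleft=(-68,88,47)).items(): print(n,proj(w,R@(np.array(P)*m)+t)[0].round(1))
for n,P in dict(c=(0,0,3),left=(0,60,3),back=(60,0,3),topL=(-66-4,36,36-2.5),topR=(-70,-36,33.5),topinL=(-62,36,38),topinR=(-62,-36,38),footinR=(-42.5,-36,3),footinL=(-42.5,36,3)).items(): print(n,proj(w,R@lidpts(p[5:],[P])[0]+t)[0].round(1))
```

```text
backleft [457.6 102.2]
frontleft [231.9 114.9]
brkleft [285.7 110.8]
c [376.7 221.6]
left [380.8 142.7]
back [457.6 224.6]
topL [276.8 181. ]
topR [280.3 277.6]
topinL [287.  182.6]
topinR [289.7 281.3]
footinR [322.  261.4]
footinL [322.3 174.4]
```

Run:
```python
from h import *
w=pickle.load(open("c1.pkl","rb"))["wrist"]["color"][90:290,225:485]
w=np.clip(w.astype(float)*1.0,0,255);w=(255*(w/255)**.6).astype(np.uint8)
cv2.imwrite("pics/w1c.png",cv2.resize(w,None,fx=3,fy=3,interpolation=cv2.INTER_CUBIC)[...,::-1])
```

```text
(no output)
```

View pics/w1c.png

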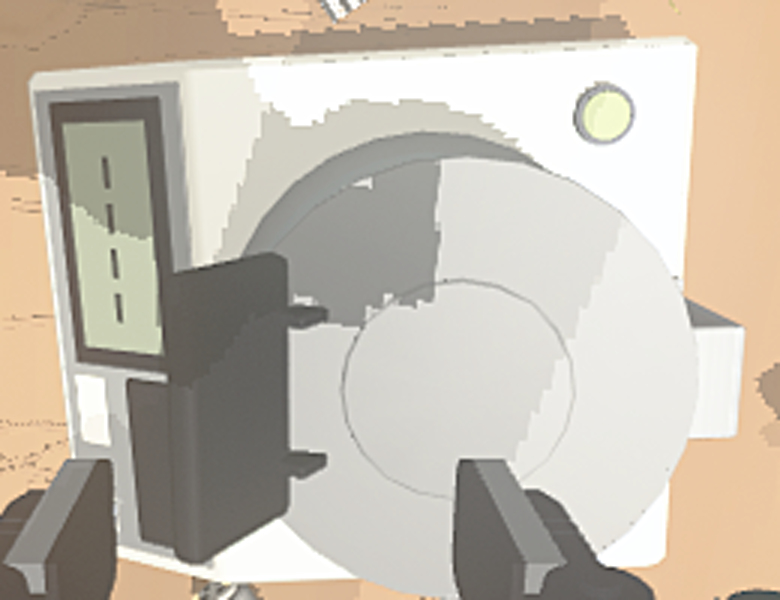

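The enlarged view agrees with the model to about 2 px (bar foot corners 321,175 and 321,262; circle centre 378,219; key at 275,243). Descending over the bar.

```bash
python3 -m crank '[[-0.02,-0.033,0.05,0],[-0.021,-0.033,0.1,0],[-0.021,-0.033,0.15,0],[-0.021,-0.033,0.15,0]]' >/dev/null
python3 -c "
from h import *
goto([.5541,-.1199,.128],95)"
```

```text
frac [ 0.0024 -0.0057  0.0554] yaw 0.0014 now [ 0.5549 -0.1176  0.1501] bal [-0.0531  0.0016  0.1501] ang 95.09 t 2.5 F [-1.   1.1 -1. ] g 0.648 0.0
```

```bash
python3 -m crank '[[0.002,-0.006,0.03,0],[0.002,-0.006,0.055,0],[0.002,-0.006,0.055,0]]' 
python3 -m crank '[[0,0,0,0],[0,0,0,0],[0,0,0,0],[0,0,0,0]]' -0.3 20
python3 - <<'E'
from h import *
from workcell import imaging
goto([.5541,-.1199,.128],95)
d={n:imaging.camera(n) for n in("wrist","top","scene")};pickle.dump(d,open("c2.pkl","wb"))
s=cv2.resize(d["scene"]["color"][150:250,250:350],None,fx=4,fy=4,interpolation=cv2.INTER_CUBIC)
w=cv2.resize(d["wrist"]["color"][90:290,225:425],None,fx=2,fy=2,interpolation=cv2.INTER_CUBIC)
cv2.imwrite("pics/a2.png",np.hstack([s,w])[...,::-1])
E
```

```text
clock: 2.75
position: [0.5551, -0.121, 0.1293]
ee_rot: [-0.044, 0.999, 0.0, -0.0]
ft_force: [-1.4, 0.4, -0.3]
grip_width: 0.651
grasp_force: 0.0
clock: 3.08
position: [0.5559, -0.1214, 0.1309]
ee_rot: [-0.044, 0.999, 0.0, 0.001]
ft_force: [-0.1, 0.4, 0.1]
grip_width: 0.35
grasp_force: 0.0
frac [0.0043 0.004  0.0072] yaw 0.0 now [ 0.5559 -0.1214  0.1309] bal [-0.057   0.0011  0.1309] ang 95.0 t 3.08 F [-0.1  0.4  0.1] g 0.35 0.0
```

View pics/a2.png

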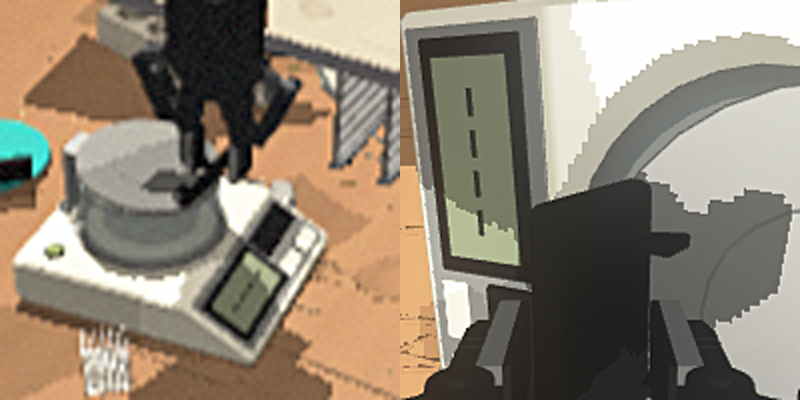

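```bash
python3 -m crank '[[0,0,-0.02,0],[0,0,-0.04,0],[0,0,-0.04,0]]' -0.53 20
python3 -m crank '[[0,0,-0.03,0],[0,0,-0.05,0],[0,0,-0.05,0]]' -0.7 20
python3 - <<'E'
from h import *
from workcell import imaging
goto([.5541,-.1199,.128],95)
d={n:imaging.camera(n) for n in("wrist","top","scene")};pickle.dump(d,open("c3.pkl","wb"))
s=cv2.resize(d["scene"]["color"][150:250,250:350],None,fx=4,fy=4,interpolation=cv2.INTER_CUBIC)
w=cv2.resize(d["wrist"]["color"][90:290,225:425],None,fx=2,fy=2,interpolation=cv2.INTER_CUBIC)
cv2.imwrite("pics/a3.png",np.hstack([s,w])[...,::-1])
E
```

```text
clock: 3.48
position: [0.5565, -0.1217, 0.1483]
ee_rot: [-0.043, 0.999, -0.0, 0.001]
ft_force: [0.4, -2.1, 0.2]
grip_width: 0.231
grasp_force: 0.8
clock: 3.73
position: [0.5565, -0.1212, 0.1681]
ee_rot: [-0.044, 0.999, 0.0, 0.001]
ft_force: [0.5, -1.6, 0.1]
grip_width: 0.155
grasp_force: 9.3
frac [0.0059 0.0037 0.1003] yaw 0.0002 now [ 0.5565 -0.1212  0.1681] bal [-0.0569  0.0006  0.1681] ang 95.01 t 3.73 F [ 0.5 -1.6  0.1] g 0.155 9.28
```

View pics/a3.png

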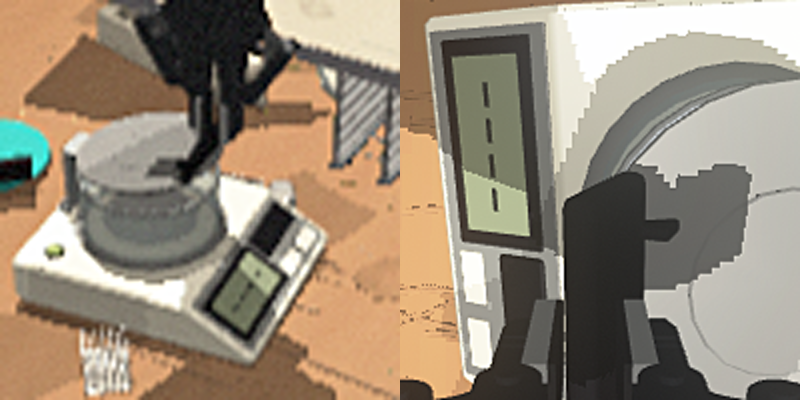

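The bar is clamped between the pads and the front edge is up (scene crop 190,165), with the back still by the catch. I'll close fully and rise a little more.

```bash
python3 -m crank '[[0,0,-0.02,0],[0,0,-0.04,0],[0,0,-0.04,0],[0,0,-0.04,0]]' -1 30
cat > lidfit.py <<'E'
from fit import *
from scipy.optimize import minimize,differential_evolution
import sys
from workcell import imaging
th=np.linspace(0,2*np.pi,240,endpoint=False)
def ring(r,z): return np.c_[r*np.cos(th),r*np.sin(th),0*th+z]
def est(dd,q0,names=("wrist","scene","top"),span=(.012,.004,.012,.06,.15)):
    R,t=bal(p);G={}
    for n in names:
        g=cv2.GaussianBlur(cv2.cvtColor(dd[n]["color"],cv2.COLOR_RGB2GRAY).astype(np.float32),(0,0),1)
        gx,gy=cv2.Sobel(g,cv2.CV_32F,1,0)/8,cv2.Sobel(g,cv2.CV_32F,0,1)/8
        G[n]=(gx,gy)
    def cost(q):
        s=0
        for n in names:
            for r,z,wt in((60,3,1),(60,0,.5),(29,3,.5)):
                u=proj(dd[n],(lidpts(q,ring(r,z))@R.T)+t).astype(np.float32)
                tg=np.roll(u,-1,0)-np.roll(u,1,0);nn=np.c_[-tg[:,1],tg[:,0]]/(np.linalg.norm(tg,axis=1)[:,None]+1e-6)
                a=[cv2.remap(x,u[:,:1].copy(),u[:,1:].copy(),cv2.INTER_LINEAR)[:,0] for x in G[n]]
                e=np.abs(a[0]*nn[:,0]+a[1]*nn[:,1]);s+=wt*np.minimum(e,12).mean()
        return -s
    b=[(a-h,a+h) for a,h in zip(q0,span)]
    f=differential_evolution(cost,b,seed=0,maxiter=60,popsize=12,tol=1e-6)
    return f.x,f.fun
def report(q):
    rim=np.array([0,0,.099]);B=lidpts(q,[[60,0,1.5]])[0]-rim;F=lidpts(q,[[-60,0,1.5]])[0]-rim
    print("centre",(q[:3]-rim).round(4),"yaw,tilt deg",np.degrees(q[3:]).round(1),"back",B.round(4),"front",F.round(4))
E
python3 - <<'E'
from lidfit import *
np.set_printoptions(precision=4,suppress=True)
d1=pickle.load(open("c1.pkl","rb"))
q,c=est(d1,p[5:10]);print(c);report(q)      # sanity: still the start pose
goto([.5541,-.1199,.128],95)
dd={n:imaging.camera(n) for n in("wrist","top","scene")};pickle.dump(dd,open("c4.pkl","wb"))
for nm in(("wrist","scene","top"),("wrist","scene"),("wrist",)):
    q,c=est(dd,np.array([-.015,0,.139,-.04,.5]),nm,(.02,.004,.02,.06,.2));print(nm,c);report(q)
E
```

```text
clock: 4.22
position: [0.5558, -0.1214, 0.1827]
ee_rot: [-0.044, 0.999, 0.0, 0.0]
ft_force: [-0.2, -0.8, -1.2]
grip_width: 0.094
grasp_force: 32.1
-34.221466
centre [0.0018 0.001  0.0076] yaw,tilt deg [-5.8 -7.7] back [ 0.0607 -0.005   0.0171] front [-0.0576  0.0071  0.001 ]
frac [0.004  0.0041 0.1368] yaw 0.0001 now [ 0.5558 -0.1214  0.1827] bal [-0.057   0.0013  0.1827] ang 95.0 t 4.22 F [-0.2 -0.8 -1.2] g 0.094 32.1
('wrist', 'scene', 'top') -31.509802
centre [-0.0127  0.0017  0.02  ] yaw,tilt deg [-2.3 17.2] back [ 0.045  -0.0007  0.0037] front [-0.0695  0.0041  0.0392]
('wrist', 'scene') -25.006302
centre [-0.013   0.0016  0.02  ] yaw,tilt deg [-2.2 17.2] back [ 0.0447 -0.0007  0.0037] front [-0.0699  0.004   0.0392]
('wrist',) -10.173460960388184
centre [-0.0186  0.0016  0.02  ] yaw,tilt deg [-4.7 30.6] back [ 0.0336 -0.0034 -0.0091] front [-0.0693  0.0065  0.0517]
```

Run:
```python
from lidfit import *
dd=pickle.load(open("c4.pkl","rb"))
for nm in(("wrist","scene","top"),("wrist",),("scene",),("scene","top")):
    q,c=est(dd,np.array([-.015,0,.124,-.04,.35]),nm,(.025,.004,.03,.06,.3));print(nm,c);report(q)
q,c=est(dd,np.array([-.015,0,.124,-.04,.35]),span=(.025,.004,.03,.06,.3))
R,t=bal(p);ims=[]
for n,(x,y,k) in dict(scene=(240,150,4),wrist=(225,90,2)).items():
    im=dd[n]["color"].copy();s=400//k
    im=cv2.resize(im[y:y+s,x:x+s],None,fx=k,fy=k,interpolation=cv2.INTER_CUBIC)
    for L,col in((ring(60,3),(255,0,0)),(np.array([[-66,-36,36],[-66,36,36],[-47,36,3],[-47,-36,3]]),(0,255,0))):
        u=((proj(dd[n],lidpts(q,L)@R.T+t)-[x,y]+.5)*k).astype(int);cv2.polylines(im,[u],True,col,1)
    ims.append(im)
cv2.imwrite("pics/a4.png",np.hstack(ims)[...,::-1])
```

```text
('wrist', 'scene', 'top') -32.990413665771484
centre [-0.0178  0.0013  0.015 ] yaw,tilt deg [-1.3 29.1] back [ 0.0353 -0.0001 -0.0129] front [-0.0695  0.0026  0.0455]
('wrist',) -11.175558
centre [-0.0149  0.0005  0.0001] yaw,tilt deg [-4.9 25.4] back [ 0.0397 -0.0047 -0.0242] front [-0.0683  0.0057  0.0272]
('scene',) -18.487059
centre [-0.0054  0.004   0.0114] yaw,tilt deg [-4.6 20.4] back [ 0.0512 -0.0009 -0.008 ] front [-0.0609  0.0088  0.0337]
('scene', 'top') -25.529387
centre [-0.0275  0.0022  0.006 ] yaw,tilt deg [-2.7 37.2] back [ 0.0212 -0.0006 -0.0291] front [-0.0743  0.005   0.0434]
```

View pics/a4.png

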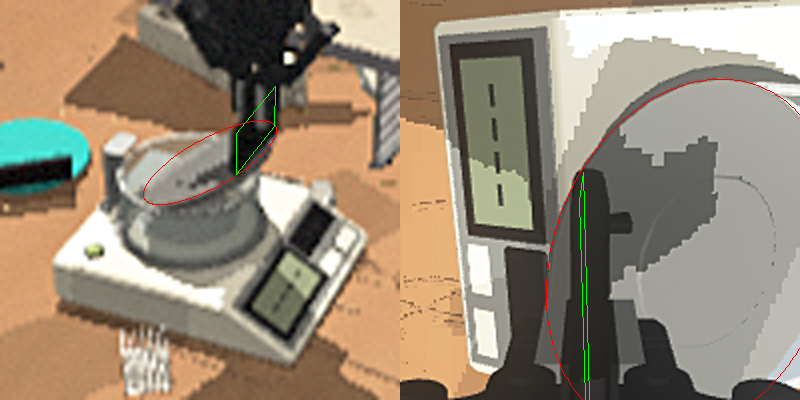

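```bash
cat > zfit.py <<'E'
from lidfit import *
def zfit(dd,x,tilt,z0,h=.015,ns=(("wrist","scene","top"),("wrist",),("scene",),("top",))):
    for nm in ns:
        q,c=est(dd,np.array([x,0,z0+.099,-.046,np.radians(tilt)]),nm,(.002,.003,h,.02,.05));print(nm,round(float(c),2));report(q)
E
python3 - <<'E'
from zfit import *
zfit(pickle.load(open("c4.pkl","rb")),-.0178,30,.018)
E
```

```text
('wrist', 'scene', 'top') -33.0
centre [-0.0178  0.0013  0.0151] yaw,tilt deg [-3.  29.3] back [ 0.0352 -0.0018 -0.0129] front [-0.0693  0.0045  0.0457]
('wrist',) -10.85
centre [-0.0177  0.001   0.0132] yaw,tilt deg [-2.8 28.3] back [ 0.0358 -0.0019 -0.0139] front [-0.0698  0.0039  0.0429]
('scene',) -15.65
centre [-0.0158  0.003   0.0137] yaw,tilt deg [-1.7 29.9] back [ 0.0369  0.0012 -0.0149] front [-0.0671  0.0048  0.0449]
('top',) -8.55
centre [-0.0166  0.003   0.003 ] yaw,tilt deg [-3.6 32.9] back [ 0.0345 -0.0008 -0.0282] front [-0.0661  0.0068  0.0368]
```

```bash
python3 -m crank '[[0,0,-0.023,0],[0,0,-0.045,0],[0.001,0.02,-0.045,0],[0.0017,0.036,-0.045,0],[0.0017,0.036,-0.045,0]]' - 30
python3 - <<'E'
from zfit import *
goto([.5541,-.1199,.128],95)
dd={n:imaging.camera(n) for n in("wrist","top","scene")};pickle.dump(dd,open("c5.pkl","wb"))
zfit(dd,-.003,30,.031)
E
```

```text
clock: 4.78
position: [0.5537, -0.1048, 0.2002]
ee_rot: [-0.045, 0.999, 0.001, 0.0]
ft_force: [-0.4, 0.5, -1.5]
grip_width: 0.092
grasp_force: 32.1
frac [ 0.0024 -0.0378  0.1805] yaw 0.0021 now [ 0.5537 -0.1048  0.2002] bal [-0.0404  0.0012  0.2002] ang 95.13 t 4.78 F [-0.4  0.5 -1.5] g 0.092 32.11
('wrist', 'scene', 'top') -35.36
centre [-0.001   0.0012  0.033 ] yaw,tilt deg [-3.7 28.8] back [ 0.0522 -0.0026  0.0055] front [-0.0527  0.0051  0.0632]
('wrist',) -11.52
centre [-0.001   0.001   0.0312] yaw,tilt deg [-3.6 28. ] back [ 0.0526 -0.0028  0.0045] front [-0.0532  0.0048  0.0607]
('scene',) -17.11
centre [-0.001   0.003   0.0345] yaw,tilt deg [-1.9 27.1] back [0.053  0.001  0.0085] front [-0.0537  0.005   0.0632]
('top',) -8.24
centre [-0.001   0.0007  0.0183] yaw,tilt deg [-3.1 32.9] back [ 0.0501 -0.0025 -0.0129] front [-0.0505  0.004   0.0521]
```

```bash
python3 -m crank '[[0,0,0.005,0],[0,0,0.005,0],[0,0.005,0.005,0],[0.0005,0.0105,0.005,0],[0.0005,0.0105,0.005,0]]' - 30
python3 - <<'E'
from zfit import *
goto([.5541,-.1199,.128],95)
dd={n:imaging.camera(n) for n in("wrist","top","scene")};pickle.dump(dd,open("c6.pkl","wb"))
zfit(dd,.0033,29,.030,ns=(("wrist","scene","top"),("wrist",),("scene",)))
E
```

```text
clock: 5.35
position: [0.5531, -0.1024, 0.1982]
ee_rot: [-0.044, 0.999, 0.0, -0.0]
ft_force: [-0.1, -0.3, -1.6]
grip_width: 0.091
grasp_force: 32.1
frac [ 0.0012 -0.0439  0.1755] yaw 0.0004 now [ 0.5531 -0.1024  0.1982] bal [-0.0378  0.0015  0.1982] ang 95.02 t 5.35 F [-0.1 -0.3 -1.6] g 0.091 32.12
('wrist', 'scene', 'top') -35.68
centre [0.0016 0.0015 0.0316] yaw,tilt deg [-2.4 29.7] back [ 0.0544 -0.001   0.0032] front [-0.0497  0.004   0.0626]
('wrist',) -12.12
centre [0.0042 0.0007 0.0173] yaw,tilt deg [-3.3 26.1] back [ 0.0587 -0.0027 -0.0077] front [-0.0489  0.0042  0.0451]
('scene',) -18.04
centre [0.0053 0.003  0.0311] yaw,tilt deg [-2.  26.2] back [0.0598 0.0009 0.006 ] front [-0.0479  0.0051  0.0588]
```

```bash
python3 -m crank '[[0.0003,0.004,0,0],[0.0005,0.008,0,0],[0.0005,0.008,0,0],[0.0005,0.008,0,0]]' - 30
python3 -m crank '[[0,0,0.004,0],[0,0,0.004,0],[0,0,0.004,0]]' - 30
python3 - <<'E'
from zfit import *
goto([.5541,-.1199,.128],95)
E
```

```text
clock: 5.83
position: [0.5526, -0.0996, 0.1983]
ee_rot: [-0.044, 0.999, 0.0, 0.0]
ft_force: [-0.4, 0.4, -0.9]
grip_width: 0.09
grasp_force: 32.1
clock: 6.08
position: [0.5526, -0.0999, 0.1966]
ee_rot: [-0.043, 0.999, -0.0, 0.0]
ft_force: [0.4, 0.1, -1.0]
grip_width: 0.091
grasp_force: 32.2
frac [ 0.0006 -0.0501  0.1716] yaw -0.0002 now [ 0.5526 -0.0999  0.1966] bal [-0.0353  0.0016  0.1966] ang 94.99 t 6.08 F [ 0.4  0.1 -1. ] g 0.091 32.16
```

```bash
for i in 1 2 3; do python3 -m crank '[[0,0,0.003,0],[0,0,0.003,0],[0,0,0.003,0]]' - 30 | grep -E "position|ft_f|grip_w"; done
python3 - <<'E'
from zfit import *
goto([.5541,-.1199,.128],95)
dd={n:imaging.camera(n) for n in("wrist","top","scene")};pickle.dump(dd,open("c7.pkl","wb"))
zfit(dd,.0039,29,.028,ns=(("wrist","scene","top"),("scene",)))
E
```

```text
position: [0.5526, -0.1, 0.1954]
ft_force: [0.4, -1.8, -1.3]
grip_width: 0.092
position: [0.5528, -0.1003, 0.1946]
ft_force: [1.3, -3.2, 2.4]
grip_width: 0.093
position: [0.5531, -0.1007, 0.1937]
ft_force: [2.3, -5.1, 4.1]
grip_width: 0.092
frac [ 0.0019 -0.0478  0.1644] yaw -0.0008 now [ 0.5531 -0.1007  0.1937] bal [-0.0362  0.0012  0.1937] ang 94.95 t 6.83 F [ 2.3 -5.1  4.1] g 0.092 32.8
('wrist', 'scene', 'top') -37.24
centre [0.0029 0.0016 0.0274] yaw,tilt deg [-2.9 29.7] back [ 0.0557 -0.0014 -0.0009] front [-0.0485  0.0047  0.0584]
('scene',) -18.55
centre [0.0059 0.003  0.0271] yaw,tilt deg [-3.8 26.1] back [ 0.0603 -0.001   0.0021] front [-0.0472  0.0069  0.0548]
```

```bash
python3 -m crank '[[0,0,-0.008,0],[0,0,-0.008,0],[0.0,0.003,-0.008,0],[0,0.006,-0.008,0],[0,0.006,-0.008,0]]' - 30 | grep -E "position|ft_f|grip_w"
for i in 1 2 3 ; do python3 -m crank '[[0,0,0.003,0],[0,0,0.003,0]]' - 30 | grep -E "position|ft_f|grip_w"; done
python3 - <<'E'
from zfit import *
goto([.5541,-.1199,.128],95)
E
```

```text
position: [0.5528, -0.0983, 0.1969]
ft_force: [1.1, -6.0, 5.5]
grip_width: 0.092
position: [0.553, -0.0991, 0.1959]
ft_force: [0.9, -7.3, 7.2]
grip_width: 0.094
position: [0.5532, -0.0996, 0.1951]
ft_force: [2.3, -9.5, 8.7]
grip_width: 0.094
position: [0.5534, -0.1002, 0.1943]
ft_force: [1.3, -11.8, 12.0]
grip_width: 0.094
frac [ 0.003  -0.0486  0.1659] yaw -0.0022 now [ 0.5534 -0.1002  0.1943] bal [-0.0357  0.0008  0.1943] ang 94.87 t 7.9 F [  1.3 -11.8  12. ] g 0.094 33.66
```

```bash
python3 -m crank '[[0,0,-0.015,0],[0,0,-0.015,0],[0,0,-0.015,0]]' - 30 | grep -E "position|ft_f|grip_w"
python3 -m crank '[[0,0.003,0,0],[0,0.005,0,0],[0,0.005,0,0]]' - 30 | grep -E "position|ft_f|grip_w"
python3 - <<'E'
from zfit import *
goto([.5541,-.1199,.128],95)
dd={n:imaging.camera(n) for n in("wrist","top","scene")};pickle.dump(dd,open("c8.pkl","wb"))
zfit(dd,.0045,29,.033,ns=(("wrist","scene","top"),("scene",)))
k=4;im=cv2.resize(dd["wrist"]["color"][110:260,360:460],None,fx=k,fy=k,interpolation=cv2.INTER_CUBIC)
s=cv2.resize(dd["scene"]["color"][165:225,258:298],None,fx=10,fy=10,interpolation=cv2.INTER_CUBIC)
np.save("im.npy",np.hstack([s,im]))
E
```

```text
position: [0.5526, -0.0978, 0.1991]
ft_force: [0.7, -6.2, 4.4]
grip_width: 0.094
position: [0.5527, -0.0971, 0.1995]
ft_force: [-0.5, -9.0, 7.5]
grip_width: 0.091
frac [ 0.0016 -0.0567  0.1788] yaw -0.0012 now [ 0.5527 -0.0971  0.1995] bal [-0.0325  0.0012  0.1995] ang 94.93 t 8.4 F [-0.5 -9.   7.5] g 0.091 33.23
('wrist', 'scene', 'top') -37.21
centre [0.0065 0.0026 0.0289] yaw,tilt deg [-3.5 30.4] back [ 0.0589 -0.0011 -0.0002] front [-0.0444  0.0062  0.0605]
('scene',) -17.6
centre [0.0065 0.0029 0.0343] yaw,tilt deg [-2.  28.7] back [0.0598 0.0009 0.0068] front [-0.0454  0.005   0.0644]
```

```bash
python3 -c "
import numpy as np,cv2
cv2.imwrite('pics/a8.png',np.load('im.npy')[...,::-1])"
```

```text
(no output)
```

View pics/a8.png

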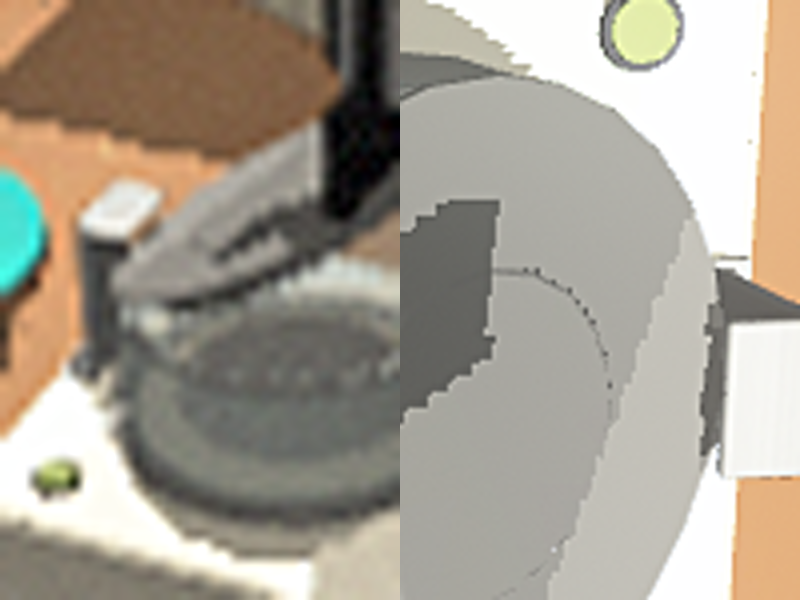

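The wrist crop shows the lid's back edge (710,370) hidden under the front face of the catch. The scene crop shows it low at the rim (115,290) with the front up. The force ratio of about 1 fits the edge sliding on the rim, so the back edge is under the catch. Next I lower the front along the arc.

```bash
python3 -m crank '[[0,-0.006,0.004,0],[0,-0.012,0.012,0],[0,-0.02,0.022,0],[0,-0.028,0.033,0],[0,-0.034,0.043,0]]' - 20 | grep -E "position|ft_f|grip_w|grasp"
python3 - <<'E'
from zfit import *
goto([.5541,-.1199,.128],95)
dd={n:imaging.camera(n) for n in("wrist","top","scene")};pickle.dump(dd,open("c9.pkl","wb"))
for ns in(("wrist","scene","top"),("wrist","scene")):
    q,c=est(dd,np.array([0,0,.122,-.05,.35]),ns,(.008,.004,.012,.03,.15));print(c);report(q)
E
```

```text
position: [0.554, -0.1092, 0.1815]
ft_force: [1.7, -1.4, 0.7]
grip_width: 0.091
grasp_force: 32.4
frac [ 0.0022 -0.0267  0.1338] yaw -0.0002 now [ 0.554  -0.1092  0.1815] bal [-0.0447  0.0015  0.1815] ang 94.99 t 8.97 F [ 1.7 -1.4  0.7] g 0.091 32.41
-34.2175
centre [-0.0018  0.0004  0.012 ] yaw,tilt deg [-3.6 24.3] back [ 0.0534 -0.0034 -0.0113] front [-0.0558  0.0042  0.038 ]
-27.737998962402344
centre [0.0002 0.0007 0.0121] yaw,tilt deg [-3. 18.] back [ 0.0577 -0.0024 -0.0049] front [-0.0563  0.0038  0.032 ]
```

```bash
python3 -m crank '[[0,0,-0.02,0],[0,0,-0.041,0],[0,0,-0.041,0],[0,0,-0.041,0]]' - 20 | grep -E "position|ft_f|grip_w|grasp"
python3 - <<'E'
from zfit import *
goto(balpos=[-.0345,.0015,.198],ang=95)
dd={n:imaging.camera(n) for n in("wrist","top","scene")};pickle.dump(dd,open("c10.pkl","wb"))
for ns in(("wrist","scene","top"),("wrist","scene")):
    q,c=est(dd,np.array([-.005,0,.129,-.05,.48]),ns,(.008,.004,.012,.03,.15));print(c);report(q)
E
```

```text
position: [0.5536, -0.1083, 0.1986]
ft_force: [-0.0, -0.1, -1.7]
grip_width: 0.095
grasp_force: 32.2
frac [0.0005 0.0232 0.0014] yaw 0.0006 now [ 0.5536 -0.1083  0.1986] bal [-0.0438  0.0017  0.1986] ang 95.04 t 9.45 F [-0.  -0.1 -1.7] g 0.095 32.17
-33.626694
centre [-0.0024  0.0011  0.0312] yaw,tilt deg [-4.1 26.4] back [ 0.0518 -0.0032  0.006 ] front [-0.0554  0.0055  0.0592]
-26.93077
centre [-0.0026  0.0011  0.0312] yaw,tilt deg [-4.1 26. ] back [ 0.0519 -0.0032  0.0063] front [-0.0557  0.0054  0.0588]
```

```bash
python3 -m crank '[[0,0,0.006,0],[0,0,0.006,0],[0,0.01,0.006,0],[0,0.0185,0.006,0],[0,0.0185,0.006,0]]' - 20 | grep -E "position|ft_f|grip_w|grasp"
python3 - <<'E'
from zfit import *
goto(balpos=[-.0345,.0015,.198],ang=95)
dd={n:imaging.camera(n) for n in("wrist","top","scene")};pickle.dump(dd,open("c11.pkl","wb"))
for ns in(("wrist","scene","top"),("wrist","scene")):
    q,c=est(dd,np.array([.004,0,.127,-.05,.48]),ns,(.008,.004,.012,.03,.15));print(c);report(q)
E
```

```text
position: [0.5529, -0.1006, 0.1954]
ft_force: [-0.7, 0.1, -1.0]
grip_width: 0.092
grasp_force: 32.2
frac [ 0.0003  0.0039 -0.0064] yaw 0.0009 now [ 0.5529 -0.1006  0.1954] bal [-0.0361  0.0014  0.1954] ang 95.05 t 10.02 F [-0.7  0.1 -1. ] g 0.092 32.17
-36.686386
centre [0.0031 0.0013 0.0292] yaw,tilt deg [-2.3 29.2] back [ 0.0562 -0.0011  0.0013] front [-0.0485  0.0037  0.0597]
-28.31512
centre [0.0036 0.0006 0.0288] yaw,tilt deg [-2.4 28. ] back [ 0.0573 -0.002   0.002 ] front [-0.0486  0.0031  0.0583]
```

```bash
python3 -m crank '[[0,0.004,0,0],[0,0.005,0,0],[0,0.005,0,0]]' - 20 | grep -E "position|ft_f|grip_w|grasp"
python3 -m crank '[[0,0,0,0],[0,0,0,0],[0,0,0,0]]' -0.72 20 | grep -E "position|ft_f|grip_w|grasp"
python3 - <<'E'
from zfit import *
goto(balpos=[-.0345,.0015,.198],ang=95)
dd={n:imaging.camera(n) for n in("wrist","top","scene")};pickle.dump(dd,open("c12.pkl","wb"))
for ns in(("wrist","scene","top"),("wrist","scene")):
    q,c=est(dd,np.array([.002,0,.117,-.05,.25]),ns,(.006,.004,.02,.03,.3));print(c);report(q)
E
```

```text
position: [0.5528, -0.1, 0.1957]
ft_force: [-0.1, -2.8, 1.3]
grip_width: 0.091
grasp_force: 32.4
position: [0.5526, -0.0994, 0.1955]
ft_force: [-0.0, 0.4, -1.0]
grip_width: 0.144
grasp_force: 0.3
frac [ 0.      0.0008 -0.0063] yaw -0.0 now [ 0.5526 -0.0994  0.1955] bal [-0.0348  0.0015  0.1955] ang 95.0 t 10.67 F [-0.   0.4 -1. ] g 0.144 0.32
-38.073067
centre [0.0026 0.0005 0.023 ] yaw,tilt deg [-2.9 28. ] back [ 0.0562 -0.0026 -0.0038] front [-0.0496  0.0036  0.0525]
-29.419167
centre [0.0025 0.0005 0.0231] yaw,tilt deg [-3.  27.9] back [ 0.0561 -0.0026 -0.0036] front [-0.0498  0.0037  0.0525]
```

Run:
```python
from zfit import *
np.set_printoptions(precision=1,suppress=True,linewidth=200)
R,t=bal(p)
for f in("c8","c12"):
    w=pickle.load(open(f+".pkl","rb"))["wrist"];g=cv2.cvtColor(w["color"],cv2.COLOR_RGB2GRAY)
    for nm,P in dict(noseTopR=(53,-15,111),noseTopL=(53,15,111),noseBotR=(53,-15,108),noseBotL=(53,15,108),backR=(71,-15,111),backL=(71,15,111),deckBL=(86,88,47),butt=(60,60,47)).items(): print(f,nm,proj(w,R@(np.array(P)*m)+t)[0])
    for row in(190,205,218): print(row,g[row,425:475])
    print("cam bal",R.T@(-cv2.Rodrigues(w["rvec"])[0].T@w["tvec"]-t)*1000)
```

```text
c8 noseTopR [435.4 231.1]
c8 noseTopL [437.6 191.6]
c8 noseBotR [433.9 229.7]
c8 noseBotL [436.  190.7]
c8 backR [459.8 230. ]
c8 backL [462.9 190.5]
c8 deckBL [453.4  89.8]
c8 butt [421.4 125.1]
190 [194 194 194 194 194 194 194 194 194 196 200 195 119 128 131 130 103 109 139 142 154 157 148 154 176 174 183 186 191 198 198 200 206 211 214 219 225 226 226 224 236 233 227 181 185 186 186 186 186
 186]
205 [192 193 193 194 193 193 193 193 194 197 199 115 105 107 105 104 175 239 254 246 245 245 245 246 247 247 246 246 247 245 244 245 245 244 245 245 243 242 239 250 247 235 135 186 186 186 186 186 185
 186]
218 [193 192 192 193 193 192 194 193 194 200 195  96 106 117 114 152 230 254 246 244 245 244 245 246 246 245 246 247 245 243 245 245 243 245 245 242 241 237 245 240 228 178 184 186 187 186 186 187 187
 187]
cam bal [-28.6  67.5 325.4]
c12 noseTopR [440.  233.5]
c12 noseTopL [442.5 193.5]
c12 noseBotR [438.5 232.1]
c12 noseBotL [440.8 192.5]
c12 backR [464.8 232.5]
c12 backL [468.2 192.3]
c12 deckBL [457.5  90.2]
c12 butt [425.  125.9]
190 [190 190 190 193 198 105 143 141 143 133 104 109 108 107 108 169 162 164 213 162 125  98 101  98  99  99  98  98  98  98  97  97  96  96  95  95  95  94  98 100 101 100  98  94  93 138 186 184 186
 185]
205 [189 189 190 188 152 206 203 206 208  90 103 107 107 107 107 106 128 133 130 132 109 168 235 253 245 243 244 244 244 244 246 245 245 245 245 242 243 244 242 243 243 243 240 239 249 244 240 191 182
 184]
218 [189 187 189 204 203 202 202 201 202 205 204 205 205 209 213 118 127 129 127 112 156 229 252 245 243 244 243 244 245 245 244 245 245 244 242 243 244 243 243 244 243 240 240 245 239 234 186 181 185
 186]
cam bal [-31.4  67.7 321.5]
```

Run:
```python
from zfit import *
np.set_printoptions(precision=1,suppress=True,linewidth=200)
R,t=bal(p)
for f in("c1","c2","c8","c12"):
    w=pickle.load(open(f+".pkl","rb"))["wrist"];a=w["color"]
    for y in(80,60,40,-50):
        u=proj(w,R@(np.array((86,y,47))*m)+t)[0];r=int(round(u[1]));c=int(u[0])
        if c<626: print(f,y,u,c-12,a[r,c-12:c+13,2])
    if f in("c1","c2"):
        print([proj(w,R@(np.array(P)*m)+t)[0] for P in((53,0,111),(71,0,111))])
        u=proj(w,R@(np.array((71,0,111))*m)+t)[0];r=int(u[1]);c=int(u[0]);print(c-12,w["color"][r,c-12:c+13,2])
```

```text
c1 80 [457.  111.6] 445 [255 255 255 255 254 255 255 255 255 253 248 253 118 121 127 127 126 127 127 127 126 125 125 125 125]
c1 60 [455.6 134.3] 443 [255 255 255 255 255 255 255 255 255 255 249 252 208 117 129 130 131 130 129 130 129 129 129 129 129]
c1 40 [454.2 156.3] 442 [255 255 255 255 255 255 255 255 255 255 248 255 132 125 131 131 130 131 129 130 130 130 129 129 129]
c1 -50 [448.4 246. ] 436 [212 211 212 212 211 212 212 211 211 212 209 172 220 194 116 117 121 120 121 122 121 121 121 121 121]
[array([443. , 219.5]), array([466.6, 218.4])]
454 [219 218 217 215 242 239 236 236 236 235 236 237 234 233 233 243 234 215 111 119 121 122 124 123  80]
c2 80 [534.9  91. ] 522 [255 255 255 255 255 255 255 255 255 251 255 111 127 131 131 132 131 131 130 131 130 130 129 130 129]
c2 60 [530.8 123.1] 518 [255 255 255 255 255 255 255 255 255 252 255 118 132 135 136 136 135 135 135 135 134 134 133 134 133]
c2 40 [526.8 153.6] 514 [196 184 178 248 255 255 255 255 255 252 255 115 129 133 133 133 133 133 133 132 132 132 131 131 131]
c2 -50 [511.1 273.7] 499 [209 208 209 209 209 209 209 207 207 20
[... 529 characters left out ...]
255 249 255 204 123 134 136 136 135 135 136 134 135 135 134 133]
c8 -50 [443.7 240.8] 431 [242 255 255 255 255 255 255 255 255 255 247 254 197 117 126 128 128 129 129 128 128 128 128 128 128]
c12 80 [456.8 100.2] 444 [255 255 255 255 255 255 255 255 255 255 248 254 197 117 129 132 131 131 131 130 130 130 130 130 129]
c12 60 [455.2 124.5] 443 [255 255 255 255 255 255 255 255 255 252 252 255 118 133 136 136 135 135 136 135 135 134 134 134 132]
c12 40 [453.6 147.9] 441 [255 255 255 255 255 255 255 255 255 255 250 255 156 129 135 136 137 135 136 135 134 134 134 134 133]
c12 -50 [447.1 242.8] 435 [255 255 255 255 255 255 255 255 255 254 251 255 110 126 129 129 130 130 129 129 128 129 129 128 128]
```

Run:
```python
from zfit import *
dd=pickle.load(open("c12.pkl","rb"))
for ns in(("wrist","scene","top"),("wrist","scene"),("wrist",),("scene",)):
  for tl in(19,22,25,28,31):
    q,c=est(dd,np.array([.002,0,.120,-.05,np.radians(tl)]),ns,(.006,.004,.015,.03,.001));print(ns,tl,round(float(c),2),end=" ");report(q)
```

```text
('wrist', 'scene', 'top') 19 -34.17 centre [0.0065 0.0011 0.023 ] yaw,tilt deg [-2.7 19.1] back [ 0.0637 -0.0017  0.0048] front [-0.0496  0.0039  0.0439]
('wrist', 'scene', 'top') 22 -35.78 centre [0.005  0.0004 0.0225] yaw,tilt deg [-1.8 22.1] back [ 0.0611 -0.0015  0.0013] front [-0.05    0.0023  0.0464]
('wrist', 'scene', 'top') 25 -36.73 centre [0.0037 0.0004 0.0231] yaw,tilt deg [-4.1 25. ] back [ 0.0585 -0.0039 -0.0009] front [-0.0499  0.0047  0.0498]
('wrist', 'scene', 'top') 28 -38.07 centre [0.0026 0.0005 0.023 ] yaw,tilt deg [-1.5 28. ] back [ 0.0563 -0.001  -0.0038] front [-0.0497  0.002   0.0524]
('wrist', 'scene', 'top') 31 -37.58 centre [0.0017 0.0011 0.0235] yaw,tilt deg [-2.4 30.9] back [ 0.0539 -0.0014 -0.006 ] front [-0.049   0.0036  0.0556]
('wrist', 'scene') 19 -25.9 centre [0.0058 0.0008 0.0227] yaw,tilt deg [-2.  19.1] back [ 0.063  -0.0014  0.0045] front [-0.0504  0.0029  0.0437]
('wrist', 'scene') 22 -27.54 centre [0.0045 0.0005 0.0233] yaw,tilt deg [-3.6 22.1] back [ 0.0606 -0.0033  0.0022] front [-0.0504  0.0042  0.0472]
('wrist', 'scene') 25 -28.27 centre [
[... 1081 characters left out ...]
  0.0028  0.0551]
('scene',) 19 -18.87 centre [0.008 0.004 0.024] yaw,tilt deg [-1.7 19. ] back [0.0652 0.0023 0.0059] front [-0.0482  0.0057  0.045 ]
('scene',) 22 -19.31 centre [0.0058 0.0035 0.0243] yaw,tilt deg [-3.  22.1] back [0.0619 0.0003 0.0032] front [-0.0492  0.0067  0.0482]
('scene',) 25 -19.27 centre [0.0052 0.0037 0.0243] yaw,tilt deg [-1.8 24.9] back [0.0602 0.0018 0.0004] front [-0.0485  0.0056  0.051 ]
('scene',) 28 -18.94 centre [0.0044 0.0038 0.0233] yaw,tilt deg [-1.6 28. ] back [ 0.058   0.0022 -0.0035] front [-0.0479  0.0054  0.0527]
('scene',) 31 -18.49 centre [0.0036 0.0039 0.0231] yaw,tilt deg [-1.2 30.9] back [ 0.0558  0.0027 -0.0065] front [-0.0471  0.0052  0.0552]
```

```bash
python3 -m crank '[[0,0,0.01,0],[0,-0.003,0.02,0],[0,-0.006,0.03,0],[0,-0.01,0.04,0],[0,-0.01,0.04,0]]' -0.64 20 | grep -E "position|ft_f|grip_w|grasp"
python3 - <<'E'
from zfit import *
goto(balpos=[-.0345,.0015,.198],ang=95)
dd={n:imaging.camera(n) for n in("wrist","top","scene")};pickle.dump(dd,open("c13.pkl","wb"))
for ns in(("wrist","scene","top"),("wrist","scene"),("scene","top")):
    q,c=est(dd,np.array([.002,0,.117,-.05,.25]),ns,(.01,.004,.02,.03,.3));print(c);report(q)
E
```

```text
position: [0.5525, -0.1039, 0.1784]
ft_force: [0.7, 0.0, -0.5]
grip_width: 0.18
grasp_force: 0.2
frac [-0.0013  0.0119 -0.049 ] yaw -0.0005 now [ 0.5525 -0.1039  0.1784] bal [-0.0392  0.0023  0.1784] ang 94.97 t 11.23 F [ 0.7  0.  -0.5] g 0.18 0.24
-34.63079
centre [0.0006 0.0009 0.0216] yaw,tilt deg [-4.1 23.9] back [ 0.0559 -0.0033 -0.0013] front [-0.0535  0.0052  0.0472]
-27.473318
centre [0.0005 0.0007 0.0214] yaw,tilt deg [-2.4 23.5] back [ 0.0561 -0.0017 -0.0012] front [-0.0539  0.0032  0.0467]
-25.40269660949707
centre [0.0107 0.004  0.0211] yaw,tilt deg [-1.9 10.1] back [0.07   0.002  0.0121] front [-0.0481  0.0059  0.033 ]
```

```bash
python3 -m crank '[[0,0,0.008,0],[0,0,0.016,0],[0,0,0.024,0],[0,0,0.03,0],[0,0,0.03,0]]' -0.55 20 | grep -E "position|ft_f|grip_w|grasp"
python3 - <<'E'
from zfit import *
goto(balpos=[-.0345,.0015,.198],ang=95)
dd={n:imaging.camera(n) for n in("wrist","top","scene")};pickle.dump(dd,open("c14.pkl","wb"))
for ns in(("wrist","scene","top"),("wrist","scene"),("wrist",)):
    q,c=est(dd,np.array([.000,0,.112,-.05,.2]),ns,(.008,.004,.02,.03,.25));print(c);report(q)
E
```

```text
position: [0.5527, -0.1035, 0.1669]
ft_force: [0.1, -1.2, 0.3]
grip_width: 0.223
grasp_force: 0.5
frac [-0.0007  0.0111 -0.0778] yaw -0.0002 now [ 0.5527 -0.1035  0.1669] bal [-0.0389  0.002   0.1669] ang 94.99 t 11.8 F [ 0.1 -1.2  0.3] g 0.223 0.45
-34.71304702758789
centre [0.0006 0.0006 0.0173] yaw,tilt deg [-2.3 21.8] back [ 0.0568 -0.0018 -0.0035] front [-0.0545  0.003   0.0409]
-27.689968
centre [0.0006 0.0006 0.0171] yaw,tilt deg [-4.2 21.6] back [ 0.0568 -0.0037 -0.0035] front [-0.0545  0.005   0.0405]
-10.947051
centre [0.0006 0.0005 0.0166] yaw,tilt deg [-4.1 21.2] back [ 0.0569 -0.0037 -0.0036] front [-0.0547  0.0048  0.0397]
```

```bash
python3 -m crank '[[0,-0.002,0.008,0],[0,-0.004,0.016,0],[0,-0.006,0.024,0],[0,-0.01,0.03,0],[0,-0.01,0.03,0]]' -0.42 20 | grep -E "position|ft_f|grip_w|grasp"
python3 -m crank '[[0,-0.002,0.008,0],[0,-0.004,0.016,0],[0,-0.006,0.024,0],[0,-0.01,0.03,0],[0,-0.01,0.03,0]]' -0.32 20 | grep -E "position|ft_f|grip_w|grasp"
python3 - <<'E'
from zfit import *
goto(balpos=[-.0345,.0015,.198],ang=95)
dd={n:imaging.camera(n) for n in("wrist","top","scene")};pickle.dump(dd,open("c15.pkl","wb"))
for ns in(("wrist","scene","top"),("wrist","scene"),("wrist",)):
    q,c=est(dd,np.array([.000,0,.107,-.05,.1]),ns,(.008,.004,.015,.05,.25));print(c);report(q)
E
```

```text
position: [0.5536, -0.1101, 0.1558]
ft_force: [2.0, -6.9, 4.8]
grip_width: 0.291
grasp_force: 3.8
position: [0.5539, -0.1144, 0.1437]
ft_force: [0.5, -9.8, 5.4]
grip_width: 0.337
grasp_force: 4.9
frac [-1.00e-04  3.79e-02 -1.36e-01] yaw -0.0023 now [ 0.5539 -0.1144  0.1437] bal [-0.0498  0.0022  0.1437] ang 94.86 t 12.78 F [ 0.5 -9.8  5.4] g 0.337 4.91
-33.02028
centre [-0.0064  0.004   0.0107] yaw,tilt deg [-1.4  9.7] back [0.053  0.0025 0.002 ] front [-0.0653  0.0055  0.0223]
-27.001867
centre [-0.0015  0.0013  0.0072] yaw,tilt deg [-2.5  7.7] back [ 0.0581 -0.0014  0.0007] front [-0.0607  0.0039  0.0167]
-9.730577
centre [-0.0014  0.0012  0.0069] yaw,tilt deg [-2.3  7.5] back [ 0.0582 -0.0012  0.0005] front [-0.0607  0.0036  0.0163]
```

```bash
python3 -m crank '[[0,-0.005,0.003,0],[0,-0.01,0.006,0],[0,-0.014,0.01,0],[0,-0.018,0.012,0],[0,-0.018,0.012,0]]' -0.2 20 | grep -E "position|ft_f|grip_w|grasp"
python3 -m crank '[[0,0,0,0],[0,0,0,0],[0,0,0,0]]' 0.3 20 | grep -E "position|ft_f|grip_w|grasp"
python3 - <<'E'
from zfit import *
goto(balpos=[-.0345,.0015,.198],ang=95)
dd={n:imaging.camera(n) for n in("wrist","top","scene")};pickle.dump(dd,open("c16.pkl","wb"))
for ns in(("wrist","scene","top"),("wrist","scene"),("wrist",)):
    q,c=est(dd,np.array([.000,0,.103,-.05,.05]),ns,(.008,.004,.01,.05,.2));print(c);report(q)
E
```

```text
position: [0.554, -0.1185, 0.1381]
ft_force: [-0.4, -0.5, -0.1]
grip_width: 0.4
grasp_force: 0.0
position: [0.5543, -0.1184, 0.1387]
ft_force: [0.6, 0.3, 0.3]
grip_width: 0.645
grasp_force: 0.0
frac [ 1.000e-04  4.850e-02 -1.483e-01] yaw 0.0003 now [ 0.5543 -0.1184  0.1387] bal [-0.0539  0.0023  0.1387] ang 95.02 t 13.6 F [0.6 0.3 0.3] g 0.645 0.0
-34.11488
centre [-0.0043  0.0022  0.0081] yaw,tilt deg [-4.5  4.1] back [ 0.0555 -0.0024  0.0053] front [-0.0639  0.0069  0.0139]
-28.125067
centre [-0.0029  0.0019  0.0058] yaw,tilt deg [-1.8  4. ] back [0.057  0.     0.0031] front [-0.0626  0.0038  0.0115]
-10.41459846496582
centre [-0.0018  0.0025  0.0034] yaw,tilt deg [-4.4  7.7] back [ 0.0577 -0.0021 -0.0031] front [-0.0609  0.0072  0.0129]
```

```bash
python3 -m crank '[[0,0,0,0],[0,0,0,0],[0,0,0,0]]' -0.2 20 | grep -E "position|ft_f|grip_w|grasp"
python3 -m crank '[[0,0.003,0,0],[0,0.006,0,0],[0,0.009,0,0],[0,0.0125,0,0],[0,0.0125,0,0]]' - 20 | grep -E "position|ft_f|grip_w|grasp"
python3 - <<'E'
from zfit import *
goto(balpos=[-.0345,.0015,.198],ang=95)
dd={n:imaging.camera(n) for n in("wrist","top","scene")};pickle.dump(dd,open("c17.pkl","wb"))
for ns in(("wrist","scene","top"),("wrist","scene"),("wrist",)):
    q,c=est(dd,np.array([.000,0,.103,-.05,.05]),ns,(.008,.004,.01,.05,.2));print(c);report(q)
E
```

```text
position: [0.5543, -0.1187, 0.1387]
ft_force: [-1.1, 0.2, -0.2]
grip_width: 0.401
grasp_force: 0.0
position: [0.5543, -0.1156, 0.1394]
ft_force: [0.7, -6.9, 2.3]
grip_width: 0.405
grasp_force: 3.5
frac [ 0.0004  0.0411 -0.1466] yaw -0.0015 now [ 0.5543 -0.1156  0.1394] bal [-0.0511  0.002   0.1394] ang 94.91 t 14.42 F [ 0.7 -6.9  2.3] g 0.405 3.49
-35.10526
centre [-0.003  0.002  0.006] yaw,tilt deg [-0.6  4.6] back [0.057  0.0015 0.0027] front [-0.0626  0.0026  0.0123]
-28.470264434814453
centre [-0.0026  0.0019  0.0059] yaw,tilt deg [-2.4  5.1] back [ 0.0572 -0.0006  0.0021] front [-0.0622  0.0045  0.0126]
-10.353441
centre [-0.0026  0.0019  0.0054] yaw,tilt deg [-0.7  4.7] back [0.0573 0.0011 0.002 ] front [-0.0623  0.0026  0.0118]
```

```bash
python3 -m crank '[[0,0.005,-0.005,0],[0,0.01,-0.01,0],[0,0.012,-0.012,0],[0,0.012,-0.012,0]]' - 20 | grep -E "position|ft_f|grip_w|grasp"
python3 -m crank '[[0,-0.006,0.012,0],[0,-0.012,0.012,0],[0,-0.025,0.012,0],[0,-0.025,0.012,0]]' 0 20 | grep -E "position|ft_f|grip_w|grasp"
python3 - <<'E'
from zfit import *
goto(balpos=[-.0345,.0015,.198],ang=95)
dd={n:imaging.camera(n) for n in("wrist","top","scene")};pickle.dump(dd,open("c18.pkl","wb"))
for ns in(("wrist","scene","top"),("wrist","scene"),("wrist",)):
    q,c=est(dd,np.array([.000,0,.103,-.05,.05]),ns,(.008,.004,.01,.05,.2));print(c);report(q)
E
```

```text
position: [0.5545, -0.1123, 0.1451]
ft_force: [2.2, -12.5, 5.3]
grip_width: 0.397
grasp_force: 6.0
position: [0.554, -0.1196, 0.1385]
ft_force: [0.5, -0.3, -0.1]
grip_width: 0.5
grasp_force: 0.0
frac [-0.0008  0.0513 -0.1488] yaw -0.0006 now [ 0.554  -0.1196  0.1385] bal [-0.055   0.0028  0.1385] ang 94.96 t 15.23 F [ 0.5 -0.3 -0.1] g 0.5 0.0
-34.073185
centre [-0.0042  0.0022  0.0078] yaw,tilt deg [-1.7  4.6] back [0.0557 0.0004 0.0045] front [-0.0638  0.004   0.0141]
-28.802046
centre [-0.0031  0.0019  0.0064] yaw,tilt deg [-4.8  4.8] back [ 0.0566 -0.0031  0.0028] front [-0.0626  0.007   0.0129]
-10.840785
centre [-0.0026  0.0018  0.0044] yaw,tilt deg [-2.2  3.9] back [ 0.0573 -0.0004  0.0018] front [-0.0623  0.0041  0.01  ]
```

Run:
```python
from zfit import *
np.set_printoptions(precision=1,suppress=True,linewidth=220)
R,t=bal(p)
for f in("c1","c8","c18"):
    w=pickle.load(open(f+".pkl","rb"))["wrist"];g=cv2.cvtColor(w["color"],cv2.COLOR_RGB2GRAY).astype(int)
    P=lambda x,y,z:proj(w,R@(np.array((x,y,z))*m)+t)[0]
    u=P(70,0,111);c=int(u[0])
    print(f,"L",P(70,15,111),"R",P(70,-15,111),"nose",P(53,0,111),"back",P(71,0,111))
    rows=np.arange(int(P(70,15,111)[1])-10,int(P(70,-15,111)[1])+12);print(" col",c,"rows from",rows[0],g[rows,c])
    r=int(u[1]);print(" row",r,"cols from",c-35,g[r,c-35:c+20])
    # break line: deck/panel along y=70 and y=40
    for y in(75,50,20):
        u=P(-68,y,47);r=int(u[1]);c=int(u[0]);print(" brk y",y,u,"cols from",c-20,g[r,c-20:c+20])
```

```text
c1 L [466.7 199.5] R [463.8 236.9] nose [443.  219.5] back [466.6 218.4]
 col 465 rows from 189 [182 182 182 182 186 187 120  99  97 107 210 247 242 240 240 240 240 240 240 240 240 240 241 240 241 241 240 241 240 241 241 241 241 240 240 240 240 240 239 239 239 239 238 238 238 240 224 172 179 181 181 181 181 180
 180 181 180 180 180]
 row 218 cols from 430 [223 224 223 223 224 224 224 224 224 224 225 224 224 224 224 224 224 224 224 224 224 224 225 225 225 225 224 220 246 243 240 240 240 239 240 241 239 237 237 246 237 222 174 179 180 182 186 186 110 116 117 119 118 117
 118]
 brk y 75 [286.8 125.7] cols from 266 [ 53  53  52  53  53  54  55  54  56  55  54  53  83 122 117 116 115 115 138 160 203 208 216 222 228 227 227 227 227 227 227 227 227 228 227 227 227 227 227 227]
 brk y 50 [288.8 153.3] cols from 268 [118 118 117 118 119 121 121  48  53  55  55  53  71 123 117 115 115 113 134 154 203 203 212 220 227 225 225 225 225 225 225 225 225 226 227 229 171 177 179 179]
 brk y 20 [291.1 185. ] cols from 271 [177 177 176 177 180 184 114  40  50  51  52  52  53  51  49  50  50  49  50  51 
[... 1815 characters left out ...]
37 237 236 236 237 238 237 236 235 235 242 238 239 246 101  88  97  95  79  70  77  91 100  96
  96]
 brk y 75 [294.7 113.7] cols from 274 [ 56  57  58  57  58  58  60  57  59 106 124 121 121 121 122 120 118 145 169 211 209 214 220 225 229 234 233 233 233 233 233 233 232 233 233 233 233 233 232 232]
 brk y 50 [297.1 150.8] cols from 277 [126  69  50  56  56  56  57  54  59 128 120 119 118 119 118 118 127 135 213 204 206 215 220 225 231 230 229 229 230 230 230 230 230 230 230 230 230 230 230 230]
 brk y 20 [299.8 192.5] cols from 279 [121 122  93  42  48  50  50  50  48  53 126 118 116 116 114 115 114 135 148 212 207 160 173 178 180  88  24  34  41  43  47  46  48  46  46  47  46  46  47  48]
```

The balance model puts the catch about 3.4 mm too far forward. The plate's ends in the wrist images and the hard stop agree on this, so the lid's back edge was stopping at the chamber wall, just short of the catch. I'll regrip and insert again with that offset.

```bash
python3 -m crank '[[0,-0.002,0.01,0],[0,-0.004,0.02,0],[0,-0.004,0.02,0]]' 0 20 | grep -E "position|ft_f|grip_w|grasp"
python3 -m crank '[[0,0,-0.005,0],[0,0,-0.015,0],[0,0,-0.025,0],[0,0,-0.035,0],[0,0,-0.035,0]]' -0.53 20 | grep -E "position|ft_f|grip_w|grasp"
python3 -m crank '[[0,0,-0.015,0],[0,0,-0.03,0],[0,0,-0.045,0],[0,0,-0.06,0],[0,0,-0.06,0]]' -1 20 | grep -E "position|ft_f|grip_w|grasp"
python3 - <<'E'
from zfit import *
goto(balpos=[-.0345,.0015,.198],ang=95)
dd={n:imaging.camera(n) for n in("wrist","top","scene")};pickle.dump(dd,open("c19.pkl","wb"))
for ns in(("wrist","scene","top"),("wrist","scene")):
    q,c=est(dd,np.array([-.015,0,.124,-.04,.45]),ns,(.012,.004,.02,.05,.15));print(c);report(q)
E
```

```text
position: [0.5539, -0.1203, 0.1296]
ft_force: [-0.8, 0.4, -0.7]
grip_width: 0.499
grasp_force: 0.0
position: [0.5549, -0.1204, 0.1457]
ft_force: [-1.2, -1.0, 0.8]
grip_width: 0.234
grasp_force: 0.8
position: [0.5548, -0.1206, 0.1698]
ft_force: [0.2, -0.6, -0.8]
grip_width: 0.104
grasp_force: 19.5
frac [ 0.0008  0.054  -0.0704] yaw 0.0002 now [ 0.5548 -0.1206  0.1698] bal [-0.0561  0.0021  0.1698] ang 95.01 t 16.47 F [ 0.2 -0.6 -0.8] g 0.104 19.53
-33.34024
centre [-0.0132  0.0032  0.0219] yaw,tilt deg [-4.2 20.4] back [ 0.0434 -0.0012  0.0025] front [-0.0687  0.0075  0.0442]
-26.081695556640625
centre [-0.0131  0.0031  0.0217] yaw,tilt deg [-2.5 20.2] back [0.0437 0.0005 0.0025] front [-0.0689  0.0057  0.0438]
```

```bash
python3 -m crank '[[0,0,-0.01,0],[0,0,-0.025,0],[0,0,-0.04,0],[0,0,-0.04,0],[0,0,-0.04,0]]' -1 40 | grep -E "position|ft_f|grip_w|grasp"
python3 - <<'E'
from zfit import *
goto(balpos=[-.0345,.0015,.198],ang=95)
dd={n:imaging.camera(n) for n in("wrist","top","scene")};pickle.dump(dd,open("c20.pkl","wb"))
for ns in(("wrist","scene","top"),("wrist","scene"),("scene",)):
    q,c=est(dd,np.array([-.015,0,.131,-.04,.45]),ns,(.012,.004,.02,.05,.15));print(c);report(q)
zfit(dd,-.017,30,.035,ns=(("wrist","scene","top"),))
E
```

```text
position: [0.5547, -0.1205, 0.1852]
ft_force: [0.3, 0.5, -0.8]
grip_width: 0.09
grasp_force: 45.4
frac [ 0.0006  0.0539 -0.032 ] yaw -0.0001 now [ 0.5547 -0.1205  0.1852] bal [-0.056   0.0023  0.1852] ang 94.99 t 17.03 F [ 0.3  0.5 -0.8] g 0.09 45.4
-32.613354
centre [-0.0127  0.003   0.0283] yaw,tilt deg [-0.8 23. ] back [0.0431 0.0022 0.0062] front [-0.0674  0.0039  0.0531]
-25.45676
centre [-0.0063  0.0033  0.0138] yaw,tilt deg [ 0.3 19.5] back [ 0.0507  0.0036 -0.0048] front [-0.0623  0.003   0.0353]
-18.973774
centre [-0.003   0.004   0.0134] yaw,tilt deg [ 0.  22.2] back [ 0.0531  0.004  -0.0079] front [-0.058   0.004   0.0374]
('wrist', 'scene', 'top') -30.7
centre [-0.015   0.003   0.0261] yaw,tilt deg [-2.4 28.6] back [ 0.0384  0.0005 -0.0013] front [-0.0669  0.0055  0.0561]
```

Run:
```python
from zfit import *
for f,x in(("c4",-.0178),("c20",-.0168)):
  dd=pickle.load(open(f+".pkl","rb"))
  for tl in(27,30):
    print(f,tl)
    for ns in(("wrist","scene","top"),("wrist",),("scene",),("top",)):
      o=[]
      for z in np.arange(.008,.046,.003):
        q,c=est.__wrapped__(dd) if hasattr(est,"__wrapped__") else est(dd,np.array([x,.002,.099+z,-.046,np.radians(tl)]),ns,(.001,.002,.0015,.01,.01));o.append(round(float(c),1))
      print(ns,o)
```

```text
Still running in the background as job /tmp/bash_jobs.1000/ac0541b1df05 (pid 1658). You'll get a notice when it ends.
```

```bash
cat /tmp/bash_jobs.1000/ac0541b1df05/stdout; kill -- -$(cat /tmp/bash_jobs.1000/ac0541b1df05/pid)
python3 -m crank '[[0,0,-0.018,0],[0.001,0.012,-0.018,0],[0.001,0.025,-0.018,0],[0.002,0.038,-0.018,0],[0.002,0.044,-0.018,0]]' - 40 | grep -E "position|ft_f|grip_w"
python3 - <<'E'
from zfit import *
goto(balpos=[-.031,.0015,.1925],ang=95)
dd={n:imaging.camera(n) for n in("wrist","top","scene")};pickle.dump(dd,open("c21.pkl","wb"))
import time;s=time.time()
zfit(dd,-.000,29.5,.033,h=.01,ns=(("wrist","scene","top"),("scene",)));print(time.time()-s)
E
```

```text
position: [0.552, -0.1016, 0.1917]
ft_force: [1.1, -1.2, -0.7]
grip_width: 0.098
frac [-0.0017  0.0149 -0.0019] yaw 0.0012 now [ 0.552  -0.1016  0.1917] bal [-0.0369  0.0024  0.1917] ang 95.07 t 17.6 F [ 1.1 -1.2 -0.7] g 0.098 45.51
('wrist', 'scene', 'top') -31.47
centre [0.002 0.003 0.043] yaw,tilt deg [-3.1 29.7] back [ 0.0548 -0.0003  0.0146] front [-0.0493  0.0062  0.0739]
('scene',) -17.76
centre [0.0002 0.003  0.023 ] yaw,tilt deg [-3.1 32.4] back [ 0.0516 -0.0002 -0.0078] front [-0.0496  0.0062  0.0563]
7.920297861099243
```

Run:
```python
from zfit import *
from concurrent.futures import ProcessPoolExecutor
def job(a):
    f,x,z,ns=a;dd=pickle.load(open(f+".pkl","rb"))
    q,c=est(dd,np.array([x,.0015,.099+z,-.046,np.radians(29.5)]),ns,(.0012,.0025,.0025,.015,.025));return f,ns,z,round(float(c),1),round(q[2]-.099,4),q[1].round(4)
J=[(f,x,z,ns) for f,x in(("c20",-.0168),("c21",.0023)) for ns in(("wrist","scene"),("wrist",),("scene",)) for z in(.0125,.0175,.0225,.0275,.0325,.0375,.0425)]
cv2.setNumThreads(1)
with ProcessPoolExecutor() as e:
    for r in e.map(job,J): print(*r)
```

```text
c20 ('wrist', 'scene') 0.0125 -22.3 0.0137 0.004
c20 ('wrist', 'scene') 0.0175 -22.1 0.015 0.004
c20 ('wrist', 'scene') 0.0225 -22.8 0.0237 0.004
c20 ('wrist', 'scene') 0.0275 -23.2 0.0273 0.004
c20 ('wrist', 'scene') 0.0325 -23.0 0.035 0.0036
c20 ('wrist', 'scene') 0.0375 -23.5 0.0372 0.0038
c20 ('wrist', 'scene') 0.0425 -22.8 0.04 0.004
c20 ('wrist',) 0.0125 -6.4 0.01 0.004
c20 ('wrist',) 0.0175 -5.4 0.015 0.004
c20 ('wrist',) 0.0225 -6.6 0.025 0.004
c20 ('wrist',) 0.0275 -7.5 0.03 0.004
c20 ('wrist',) 0.0325 -8.0 0.035 0.0036
c20 ('wrist',) 0.0375 -8.1 0.0396 0.0039
c20 ('wrist',) 0.0425 -8.0 0.04 0.004
c20 ('scene',) 0.0125 -17.2 0.0119 -0.001
c20 ('scene',) 0.0175 -16.8 0.0188 0.004
c20 ('scene',) 0.0225 -16.7 0.0235 0.004
c20 ('scene',) 0.0275 -16.7 0.0266 0.004
c20 ('scene',) 0.0325 -16.1 0.03 0.004
c20 ('scene',) 0.0375 -15.6 0.0373 0.004
c20 ('scene',) 0.0425 -15.1 0.04 0.004
c21 ('wrist', 'scene') 0.0125 -22.5 0.0126 -0.0008
c21 ('wrist', 'scene') 0.0175 -22.8 0.0196 0.0024
c21 ('wrist', 'scene') 0.0225 -22.8 0.0209 0.0011
c21 ('wrist', 'scene') 0.0275 -24.1 0.0297 0.0031
c21 ('wrist', 'scene') 0.0325 -25.5 0.035 0.004
c21 ('wrist', 'scene') 0.0375 -25.9 0.0361 0.004
c21 ('wrist', 'scene') 0.0425 -25.2 0.04 0.004
c21 ('wrist',) 0.0125 -6.3 0.0113 0.0024
c21 ('wrist',) 0.0175 -6.3 0.015 0.004
c21 ('wrist',) 0.0225 -6.5 0.025 0.0003
c21 ('wrist',) 0.0275 -7.5 0.03 0.003
c21 ('wrist',) 0.0325 -8.8 0.035 0.004
c21 ('wrist',) 0.0375 -9.0 0.0361 0.004
c21 ('wrist',) 0.0425 -9.1 0.042 0.004
c21 ('scene',) 0.0125 -17.4 0.015 -0.0006
c21 ('scene',) 0.0175 -18.0 0.0199 0.0038
c21 ('scene',) 0.0225 -18.0 0.0203 0.0039
c21 ('scene',) 0.0275 -16.7 0.0266 0.004
c21 ('scene',) 0.0325 -16.8 0.0323 0.004
c21 ('scene',) 0.0375 -16.9 0.036 0.004
c21 ('scene',) 0.0425 -16.2 0.0424 0.002
```

```bash
cat > six.py <<'E'
import lidfit, fit
from lidfit import *
cv2.setNumThreads(1)
def lp6(q,L): return (Ro.from_euler("zyx",[q[3],q[4],q[5] if len(q)>5 else 0]).apply(np.array(L)*m))+q[:3]
lidfit.lidpts=lp6; lidfit.__dict__["lidpts"]=lp6
def job(a):
    f,q0,span,ns=a;dd=pickle.load(open(f+".pkl","rb"))
    q,c=lidfit.est(dd,np.array(q0),ns,span);return ns,float(c),q
def rep(q):
    rim=np.array([.0034,0,.099]);B=lp6(q,[[60,0,1.5]])[0]-rim;F=lp6(q,[[-60,0,1.5]])[0]-rim
    return f"c {(q[:3]-rim).round(4)} ypr {np.degrees(q[3:]).round(1)} back {B.round(4)} front {F.round(4)}"
def run(f,q0,span,nss=(("wrist",),("wrist","scene"),("wrist","scene","top"))):
    from concurrent.futures import ProcessPoolExecutor
    with ProcessPoolExecutor() as e:
        for ns,c,q in e.map(job,[(f,q0,span,ns) for ns in nss]): print(len(ns),round(c,2),rep(q))
E
timeout 200 python3 - <<'E'
from six import *
E
mv six.py six6.py; timeout 250 python3 - <<'E'
from six6 import *
run("c21",[.002,.002,.129,-.046,.48,0],(.008,.008,.02,.15,.12,.15))
run("c12",[.002,.002,.125,-.046,.48,0],(.008,.008,.02,.15,.12,.15))
E
```

```text
1 -12.07 c [-0.0005  0.0043  0.0341] ypr [-2.4 27.4  6.7] back [0.0535 0.0048 0.0078] front [-0.053   0.0034  0.0632]
2 -28.31 c [0.0026 0.0048 0.0303] ypr [-6.2 28.9  3.3] back [ 0.0555 -0.0001  0.0025] front [-0.0489  0.0095  0.0608]
3 -36.03 c [0.0015 0.0053 0.032 ] ypr [-2.9 28.4  2.8] back [0.055  0.0036 0.0047] front [-0.0505  0.0069  0.0619]
1 -12.68 c [-0.0066  0.0055  0.014 ] ypr [-4.2 22.4 -4.3] back [ 0.0493 -0.0004 -0.0071] front [-0.0613  0.0117  0.0378]
2 -29.44 c [-0.0009  0.0005  0.0232] ypr [ 5.8 28.  -0.3] back [ 0.0525  0.0064 -0.0035] front [-0.0529 -0.0054  0.0525]
3 -38.07 c [-0.0008  0.0005  0.0232] ypr [-1.9 28.2 -0.5] back [ 0.0528 -0.0017 -0.0038] front [-0.0529  0.0026  0.0528]
```

```bash
python3 -m crank '[[0,-0.012,0,0],[-0.006,-0.012,0.001,0],[-0.011,-0.012,0.001,0],[-0.011,0,0.001,0],[-0.011,0.005,0.001,0]]' - 40 | grep -E "position|ft_f|grip_w"
python3 -m crank '[[0,0,0,0],[0,0.003,0,0],[0,0.003,0,0]]' - 40 | grep -E "position|ft_f|grip_w"
timeout 250 python3 - <<'E'
from six6 import *
goto(balpos=[-.031,.0015,.1925],ang=95)
dd={n:imaging.camera(n) for n in("wrist","top","scene")};pickle.dump(dd,open("c22.pkl","wb"))
run("c22",[.006,.001,.129,-.046,.48,.05],(.008,.006,.015,.1,.1,.1))
E
```

```text
position: [0.5564, -0.1002, 0.1913]
ft_force: [0.3, -2.0, -0.7]
grip_width: 0.092
position: [0.5562, -0.0997, 0.1915]
ft_force: [1.4, -1.3, -1.9]
grip_width: 0.094
frac [ 0.0092  0.011  -0.0026] yaw -0.0001 now [ 0.5562 -0.0997  0.1915] bal [-0.0356 -0.002   0.1915] ang 94.99 t 18.42 F [ 1.4 -1.3 -1.9] g 0.094 45.24
1 -12.2 c [ 0.0002 -0.      0.0352] ypr [-2.6 28.3  6.8] back [0.0537 0.0005 0.008 ] front [-0.0519 -0.0008  0.0651]
2 -28.31 c [ 0.0035 -0.0004  0.0171] ypr [ 0.7 22.2  5.6] back [ 0.0596  0.0024 -0.0041] front [-0.0515 -0.0035  0.041 ]
3 -36.23 c [0.0029 0.0002 0.0277] ypr [-4.9 27.3  3.9] back [ 0.0567 -0.0031  0.0014] front [-0.0495  0.0034  0.0567]
```

```bash
for i in 1 2 3; do python3 -m crank '[[0,0.003,0,0],[0,0.003,0,0],[0,0.003,0,0]]' - 40 | grep -E "position|ft_f"; done
```

```text
position: [0.556, -0.0985, 0.1914]
ft_force: [0.2, -3.7, -3.4]
position: [0.5558, -0.0972, 0.1913]
ft_force: [0.8, -3.7, -5.0]
position: [0.5557, -0.0962, 0.1913]
ft_force: [0.8, -5.6, -4.7]
```

```bash
python3 -m crank '[[0,0,0.003,0],[0,0,0.006,0],[0,0,0.006,0],[0,0,0.006,0]]' - 40 | grep -E "position|ft_f"
for i in 1 2; do python3 -m crank '[[0,0.002,0.001,0],[0,0.003,0.002,0],[0,0.003,0.002,0]]' - 40 | grep -E "position|ft_f"; done
python3 -c "
from h import *
goto(balpos=[-.031,.0015,.1925],ang=95)"
```

```text
position: [0.5558, -0.0954, 0.189]
ft_force: [-0.1, -2.3, -3.6]
position: [0.5558, -0.0944, 0.1882]
ft_force: [0.6, -2.8, -4.4]
position: [0.5557, -0.0932, 0.1874]
ft_force: [0.6, -1.6, -3.0]
frac [ 0.0094 -0.0053 -0.0127] yaw 0.0001 now [ 0.5557 -0.0932  0.1874] bal [-0.0291 -0.0024  0.1874] ang 95.01 t 20.15 F [ 0.6 -1.6 -3. ] g 0.093 45.2
```

```bash
for i in 1 2 3; do python3 -m crank '[[0,0,0.003,0],[0,0,0.003,0],[0,0,0.003,0]]' - 40 | grep -E "position|ft_f"; done
```

```text
position: [0.5557, -0.0929, 0.1863]
ft_force: [-0.6, -0.8, -1.3]
position: [0.5557, -0.0932, 0.1851]
ft_force: [-0.3, -0.6, -1.0]
position: [0.5558, -0.0933, 0.184]
ft_force: [0.1, 0.3, -0.3]
```

```bash
python3 -m crank '[[0,0,0,0],[0,0,0,0],[0,0,0,0]]' -0.7 20 | grep -E "position|ft_f|grip_w"
python3 -m crank '[[0,0,0.01,0],[0,-0.003,0.02,0],[0,-0.006,0.03,0],[0,-0.01,0.04,0],[0,-0.01,0.04,0]]' -0.6 20 | grep -E "position|ft_f|grip_w"
timeout 250 python3 - <<'E'
from six6 import *
goto(balpos=[-.031,.0015,.1925],ang=95)
dd={n:imaging.camera(n) for n in("wrist","top","scene")};pickle.dump(dd,open("c23.pkl","wb"))
run("c23",[.006,.001,.119,-.046,.35,.0],(.008,.006,.015,.1,.2,.1))
E
```

```text
position: [0.5556, -0.0936, 0.1838]
ft_force: [-0.0, -0.3, -0.1]
grip_width: 0.153
position: [0.5566, -0.1026, 0.1688]
ft_force: [1.7, -13.2, 9.0]
grip_width: 0.195
frac [ 0.0095  0.0181 -0.0594] yaw -0.0042 now [ 0.5566 -0.1026  0.1688] bal [-0.0385 -0.002   0.1688] ang 94.75 t 21.57 F [  1.7 -13.2   9. ] g 0.195 7.01
1 -9.92 c [-0.0027  0.002   0.0262] ypr [ 1.9 13.7  5.6] back [0.056  0.0053 0.0137] front [-0.0606 -0.0015  0.0416]
2 -28.1 c [0.0029 0.0007 0.0232] ypr [ 2.6 19.   3.6] back [0.0601 0.0046 0.0053] front [-0.0532 -0.0034  0.0439]
3 -36.72 c [-0.0024  0.0023  0.0274] ypr [-1.9 15.7  3.6] back [0.0558 0.0013 0.0125] front [-0.0597  0.0031  0.0451]
```

```bash
python3 -m crank '[[0,-0.004,0,0],[0,-0.008,0,0],[0,-0.008,0,0]]' -0.53 20 | grep -E "position|ft_f|grip_w"
python3 -m crank '[[0,-0.004,0.008,0],[0,-0.008,0.016,0],[0,-0.012,0.024,0],[0,-0.012,0.024,0]]' -0.45 20 | grep -E "position|ft_f|grip_w"
timeout 250 python3 - <<'E'
from six6 import *
goto(balpos=[-.031,.0015,.1925],ang=95)
dd={n:imaging.camera(n) for n in("wrist","top","scene")};pickle.dump(dd,open("c24.pkl","wb"))
run("c24",[.003,.001,.114,-.046,.25,.0],(.008,.006,.015,.1,.2,.1))
E
```

```text
position: [0.5564, -0.1022, 0.168]
ft_force: [0.7, -6.1, 3.4]
grip_width: 0.232
position: [0.5564, -0.1069, 0.1576]
ft_force: [0.5, -5.7, 2.3]
grip_width: 0.276
frac [ 0.0083  0.0288 -0.0873] yaw -0.0011 now [ 0.5564 -0.1069  0.1576] bal [-0.0427 -0.0013  0.1576] ang 94.93 t 22.3 F [ 0.5 -5.7  2.3] g 0.276 3.09
1 -9.56 c [-0.0084  0.0048  0.0192] ypr [ 2.1  5.8 -5.7] back [0.0514 0.0065 0.0144] front [-0.0679  0.0034  0.0269]
2 -28.37 c [-0.0018  0.0017  0.0174] ypr [-2.9 10.1  5.2] back [ 0.0575 -0.0005  0.0082] front [-0.0605  0.0035  0.0296]
3 -34.48 c [0.0035 0.     0.0116] ypr [ 0.5 12.   3.3] back [0.0625 0.0011 0.0007] front [-0.0548 -0.0013  0.0254]
```

```bash
python3 -m crank '[[0,-0.005,0.008,0],[0,-0.01,0.016,0],[0,-0.014,0.024,0],[0,-0.014,0.024,0]]' -0.33 20 | grep -E "position|ft_f|grip_w"
python3 -m crank '[[0,-0.004,0.006,0],[0,-0.008,0.012,0],[0,-0.01,0.018,0],[0,-0.01,0.018,0]]' -0.25 20 | grep -E "position|ft_f|grip_w"
timeout 250 python3 - <<'E'
from six6 import *
goto(balpos=[-.031,.0015,.1925],ang=95)
dd={n:imaging.camera(n) for n in("wrist","top","scene")};pickle.dump(dd,open("c25.pkl","wb"))
run("c25",[.003,.001,.106,-.046,.1,.0],(.008,.006,.012,.1,.18,.08))
E
```

```text
position: [0.5566, -0.1108, 0.1474]
ft_force: [-0.4, -0.4, 1.1]
grip_width: 0.338
position: [0.5573, -0.115, 0.1409]
ft_force: [0.5, 0.1, -0.5]
grip_width: 0.372
frac [ 0.0088  0.0495 -0.1289] yaw -0.0002 now [ 0.5573 -0.115   0.1409] bal [-0.0509 -0.0011  0.1409] ang 94.99 t 23.12 F [ 0.5  0.1 -0.5] g 0.372 0.0
1 -10.91 c [ 0.0036  0.0001 -0.001 ] ypr [ 1.4  3.6 -2.1] back [ 0.0636  0.0015 -0.0034] front [-0.0562 -0.0012  0.0043]
2 -28.89 c [0.0026 0.0003 0.0034] ypr [ 0.7  6.2 -1.4] back [ 0.0624  0.0009 -0.0017] front [-0.0569 -0.0003  0.0114]
3 -34.24 c [-0.0084  0.006   0.0104] ypr [ 0.2 -2.2 -1.8] back [0.0515 0.0064 0.0142] front [-0.0684  0.0058  0.0096]
```

```bash
python3 -m crank '[[0,0,0,0],[0,0,0,0],[0,-0.008,0,0],[0,-0.008,0,0]]' 0.4 20 | grep -E "position|ft_f|grip_w"
python3 -m crank '[[0,0,-0.04,0],[0,0,-0.09,0],[0,0,-0.14,0],[0,0,-0.19,0],[0,0,-0.19,0]]' - 20 | grep -E "position|ft_f|grip_w"
timeout 250 python3 - <<'E'
from six6 import *
goto(balpos=[-.031,.0015,.1925],ang=95)
dd={n:imaging.camera(n) for n in("wrist","top","scene")};pickle.dump(dd,open("c26.pkl","wb"))
run("c26",[.003,.001,.104,-.046,.05,.0],(.008,.006,.012,.1,.12,.05))
E
```

```text
position: [0.5579, -0.1188, 0.1416]
ft_force: [-0.6, 0.0, 0.4]
grip_width: 0.698
position: [0.5594, -0.1189, 0.2213]
ft_force: [1.3, -0.7, -0.9]
grip_width: 0.701
frac [0.0135 0.0596 0.072 ] yaw -0.0006 now [ 0.5594 -0.1189  0.2213] bal [-0.055  -0.0026  0.2213] ang 94.97 t 24.02 F [ 1.3 -0.7 -0.9] g 0.701 0.0
1 -12.57 c [ 0.0025 -0.0007 -0.0021] ypr [-2.   1.8  1. ] back [ 0.0625 -0.0027 -0.0024] front [-0.0574  0.0013  0.0013]
2 -30.01 c [ 0.0004 -0.0003  0.0015] ypr [-0.1 -1.5  2. ] back [ 0.0604 -0.0005  0.0045] front [-0.0596 -0.0001  0.0015]
3 -37.57 c [-0.0077  0.0047  0.01  ] ypr [-4.2 -4.  -1.6] back [0.0519 0.0004 0.0158] front [-0.0675  0.0091  0.0072]
```

```bash
timeout 250 python3 - <<'E'
from six6 import *
run("c26",[.003,.0,.099,-.046,.0,.0],(.006,.005,.001,.1,.005,.003))
run("c26",[-.0,.0,.105,-.046,.08,.0],(.006,.005,.002,.1,.02,.003))
np.set_printoptions(precision=1,suppress=True,linewidth=220)
R,t=bal(p);w=pickle.load(open("c26.pkl","rb"))["wrist"];g=cv2.cvtColor(w["color"],cv2.COLOR_RGB2GRAY).astype(int)
for y in(-10,0,10):
    X=np.arange(46,82,1.);u=proj(w,np.c_[X*m,0*X+y*m,0*X+.111]@R.T+t);print(y,dict(zip(X.astype(int),g[u[:,1].round().astype(int),u[:,0].round().astype(int)])))
E
```

```text
1 -12.28 c [ 0.0023 -0.0005 -0.001 ] ypr [-4.8  0.3  0.2] back [ 0.0621 -0.0056  0.0002] front [-0.0575  0.0045  0.0008]
2 -29.53 c [ 0.0008 -0.0003  0.001 ] ypr [-0.7 -0.3  0.2] back [ 0.0607 -0.001   0.0028] front [-0.0593  0.0004  0.0022]
3 -34.36 c [ 0.0004 -0.      0.001 ] ypr [-3.5 -0.3  0.2] back [ 0.0603 -0.0037  0.0028] front [-0.0595  0.0037  0.0022]
1 -11.33 c [0.0002 0.0001 0.0045] ypr [-0.5  3.7  0.1] back [ 0.0602 -0.0005  0.0021] front [-0.0595  0.0006  0.0099]
2 -28.97 c [0.0002 0.0001 0.0048] ypr [-1.   3.4  0.2] back [ 0.0602 -0.001   0.0027] front [-0.0596  0.0011  0.0099]
3 -37.22 c [-0.0086  0.005   0.0067] ypr [-6.1  4.4 -0.1] back [ 0.051  -0.0014  0.0036] front [-0.0679  0.0114  0.0127]
-10 {np.int64(46): np.int64(214), np.int64(47): np.int64(214), np.int64(48): np.int64(214), np.int64(49): np.int64(214), np.int64(50): np.int64(215), np.int64(51): np.int64(216), np.int64(52): np.int64(189), np.int64(53): np.int64(193), np.int64(54): np.int64(199), np.int64(55): np.int64(108), np.int64(56): np.int64(190), np.int64(57): np.int64(244), np.int64(58): np.int64(242)
[... 2063 characters left out ...]
46), np.int64(58): np.int64(241), np.int64(59): np.int64(237), np.int64(60): np.int64(237), np.int64(61): np.int64(237), np.int64(62): np.int64(238), np.int64(63): np.int64(239), np.int64(64): np.int64(239), np.int64(65): np.int64(239), np.int64(66): np.int64(236), np.int64(67): np.int64(237), np.int64(68): np.int64(236), np.int64(69): np.int64(236), np.int64(70): np.int64(235), np.int64(71): np.int64(233), np.int64(72): np.int64(233), np.int64(73): np.int64(243), np.int64(74): np.int64(197), np.int64(75): np.int64(172), np.int64(76): np.int64(176), np.int64(77): np.int64(178), np.int64(78): np.int64(178), np.int64(79): np.int64(178), np.int64(80): np.int64(178), np.int64(81): np.int64(178)}
```

```bash
python3 -m crank '[[0,-0.01,0.03,0],[0,-0.02,0.06,0],[0,-0.02,0.09,0],[0,-0.02,0.11,0],[0,-0.02,0.11,0]]' -1 20 | grep -E "position|ft_f|grip_w"
for i in 1 2 3 4; do python3 -m crank '[[0,0,0.012,0],[0,0,0.012,0]]' | grep -E "position|ft_f"; done
```

```text
position: [0.5571, -0.1259, 0.1705]
ft_force: [0.1, -0.5, 0.0]
grip_width: 0.009
position: [0.5584, -0.126, 0.168]
ft_force: [0.3, 0.2, -0.5]
position: [0.5585, -0.126, 0.1634]
ft_force: [0.7, -0.2, -0.2]
position: [0.5583, -0.126, 0.1584]
ft_force: [0.6, -0.2, -0.7]
position: [0.559, -0.1264, 0.1544]
ft_force: [-0.7, -0.9, 3.9]
```

Contact came at TCP z ≈ 0.1545, which puts the bar top at 0.1375, exactly where it should be with the lid seated flat. Next the key: I'll approach from the far lower corner with the hand turned, so the gripper body clears the bar.

```bash
python3 -m crank '[[0,0,-0.05,0],[0,0,-0.1,0],[0,0,-0.15,0],[0,0,-0.2,0],[0,0,-0.2,0]]' -1 20 | grep -E "position|ft_f|grip_w"
python3 - <<'E'
from h import *
goto(balpos=[-.100,-.068,.235],ang=58)
R,t=bal(np.load("p.npy"));w=pickle.load(open("c26.pkl","rb"))["wrist"];g=cv2.cvtColor(w["color"],cv2.COLOR_RGB2GRAY).astype(int)
d=pickle.load(open("c0.pkl","rb"))["top"];g2=cv2.cvtColor(d["color"],cv2.COLOR_RGB2GRAY).astype(int)
for n,c,G in(("w",w,g),("t",d,g2)):
  for x in np.arange(-.105,-.066,.004):
    Y=np.arange(-.09,.0,.006);u=proj(c,np.c_[0*Y+x,Y,0*Y+.0392+(x+.0876)*.577]@R.T+t).round().astype(int)
    print(n,round(x,3),[int(G[v,a]) if 0<=v<400 and 0<=a<640 else -1 for a,v in u])
E
```

```text
position: [0.56, -0.1267, 0.2379]
ft_force: [0.3, 0.2, 0.5]
grip_width: 0.002
frac [-0.1686 -0.0851  0.0083] yaw 0.6164 now [ 0.56   -0.1267  0.2379] bal [-0.0629 -0.0022  0.2379] ang 94.98 t 25.67 F [0.3 0.2 0.5] g 0.002 0.0
w -0.105 [154, 164, 149, 135, 136, 138, 134, 145, 149, 162, 154, 161, 154, 173, 61]
w -0.101 [154, 143, 157, 149, 149, 150, 149, 149, 150, 145, 170, 169, 169, 170, 59]
w -0.097 [154, 143, 184, 58, 48, 62, 46, 87, 43, 81, 50, 49, 65, 176, 58]
w -0.093 [154, 180, 144, 57, 58, 58, 59, 58, 60, 58, 57, 61, 60, 177, 60]
w -0.089 [156, 171, 151, 57, 59, 59, 59, 60, 58, 59, 59, 58, 60, 177, 59]
w -0.085 [155, 144, 153, 55, 59, 59, 59, 58, 58, 57, 58, 57, 57, 176, 57]
w -0.081 [81, 147, 185, 54, 59, 59, 58, 59, 57, 57, 57, 57, 57, 157, 57]
w -0.077 [96, 74, 143, 56, 59, 76, 60, 59, 76, 62, 63, 82, 68, 158, 61]
w -0.073 [122, 121, 152, 149, 147, 149, 148, 147, 148, 147, 146, 148, 147, 93, 93]
w -0.069 [171, 72, 246, 254, 207, 255, 255, 245, 254, 255, 255, 254, 255, 167, 168]
t -0.105 [142, 230, 136, 192, 151, 160, 205, 143, 140, 152, 204, 155, 158, 105, 24]
t -0.101 [143, 228, 137, 134, 132, 132, 134, 133, 133, 133, 132, 134, 133, 109, 21]
t -0.097 [144, 230, 137, 86, 66, 63, 110, 89, 75, 133, 87, 90, 62, 107, 28]
t -0.093 [144, 229, 112, 38, 28, 23, 27, 35, 34, 24, 24, 40, 22, 121, 22]
t -0.089 [144, 230, 113, 24, 26, 26, 25, 26, 25, 26, 25, 27, 24, 125, 27]
t -0.085 [143, 229, 112, 26, 23, 24, 24, 24, 26, 24, 23, 25, 25, 125, 23]
t -0.081 [145, 230, 112, 28, 25, 24, 24, 22, 22, 26, 24, 24, 24, 125, 15]
t -0.077 [144, 230, 112, 32, 51, 71, 36, 37, 73, 25, 39, 61, 81, 86, 17]
t -0.073 [144, 231, 137, 132, 124, 125, 115, 108, 111, 109, 119, 124, 124, 65, 67]
t -0.069 [131, 229, 184, 165, 222, 230, 166, 169, 156, 141, 167, 164, 206, 91, 97]
```

```bash
python3 -m crank '[[-0.07,-0.035,0,0.11],[-0.14,-0.07,0,0.22],[-0.1686,-0.0851,0,0.33],[-0.1686,-0.0851,0,0.44],[-0.1686,-0.0851,0,0.53]]' -1 20 | grep -E "position|ft_f"
python3 -m crank '[[0,0,0.05,0.0864],[0,0,0.1,0.0864],[0,0,0.15,0.0864],[0,0,0.2,0.0864],[0,0,0.25,0.0864]]' | grep -E "position|ft_f"
python3 -c "
from h import *
goto(balpos=[-.100,-.068,.065],ang=58)"
```

```text
position: [0.6291, -0.1547, 0.233]
ft_force: [-0.1, 0.1, 0.1]
position: [0.6285, -0.154, 0.1327]
ft_force: [0.5, 0.2, -0.5]
frac [-0.0047  0.0008  0.1692] yaw 0.0002 now [ 0.6285 -0.154   0.1327] bal [-0.0991 -0.0664  0.1327] ang 58.01 t 26.5 F [ 0.5  0.2 -0.5] g -0.0 0.0
```

```bash
python3 -m crank '[[-0.004,0,0.05,0],[-0.004,0,0.1,0],[-0.004,0,0.13,0],[-0.004,0,0.15,0],[-0.004,0,0.15,0]]' | grep -E "position|ft_f"
for i in 1 2 3 4; do python3 -m crank '[[0,0,0.008,0],[0,0,0.008,0]]' | grep -E "position|ft_f"; done
```

```text
position: [0.6292, -0.1547, 0.0726]
ft_force: [0.5, -0.3, 0.4]
position: [0.6304, -0.1552, 0.0716]
ft_force: [-0.6, 0.7, -0.6]
position: [0.6303, -0.1549, 0.0681]
ft_force: [-0.1, 0.1, -0.0]
position: [0.6299, -0.1549, 0.0644]
ft_force: [-0.3, 0.1, 0.3]
position: [0.6298, -0.1549, 0.061]
ft_force: [-0.6, 0.3, -0.6]
```

```bash
for i in 1 2 3 4 5; do python3 -m crank '[[0,0,0.004,0],[0,0,0.004,0]]' | grep -E "position|ft_f"; done
```

```text
position: [0.6299, -0.1549, 0.0596]
ft_force: [-0.3, 0.2, -0.1]
position: [0.6299, -0.1549, 0.058]
ft_force: [0.4, -0.1, 0.3]
position: [0.6299, -0.155, 0.0564]
ft_force: [-0.7, -0.4, -0.0]
position: [0.6299, -0.1549, 0.0548]
ft_force: [0.1, 0.7, 0.3]
position: [0.63, -0.155, 0.0533]
ft_force: [-0.2, -0.5, 0.2]
```

```bash
python3 -m crank '[[0.003,0.004,-0.006,0],[0.0064,0.0077,-0.006,0],[0.0064,0.0077,-0.006,0]]' | grep -E "position|ft_f"
for i in 1 2 3 4 5; do python3 -m crank '[[0,0,0.003,0],[0,0,0.003,0]]' | grep -E "position|ft_f"; done
```

```text
position: [0.6297, -0.1504, 0.0561]
ft_force: [-0.6, -0.4, 0.8]
position: [0.6298, -0.1509, 0.0549]
ft_force: [-0.3, 0.4, 2.6]
position: [0.6299, -0.1511, 0.0538]
ft_force: [-0.5, 1.0, 6.1]
position: [0.63, -0.1513, 0.0529]
ft_force: [-0.4, 0.5, 7.5]
position: [0.6303, -0.1514, 0.0523]
ft_force: [-0.9, 1.0, 11.7]
position: [0.6307, -0.1519, 0.0517]
ft_force: [-1.2, 0.3, 14.1]
```

```bash
python3 -m crank '[[0,0,0.004,0],[0,0,0.004,0],[0,0,0.004,0]]' | grep -E "position|ft_f"
python3 -m crank '[[0,0,-0.03,0],[0,0,-0.08,0],[0,0,-0.15,0],[0,0,-0.23,0],[0,0,-0.32,0]]' | grep -E "position|ft_f"
python3 -m crank '[[0,0,-0.08,0],[0,0,-0.12,0],[-0.1,0,-0.12,0],[-0.15,0,-0.12,0],[-0.15,0,-0.12,0]]' | grep -E "position|ft_f"
timeout 200 python3 - <<'E'
from six6 import *
goto(balpos=[-.1,-.068,.06])
dd={n:imaging.camera(n) for n in("wrist","top","scene")};pickle.dump(dd,open("c30.pkl","wb"))
run("c30",[.003,.0,.101,-.046,.02,.0],(.008,.005,.008,.1,.1,.03),(("wrist",),("wrist","scene"),("top","scene")))
E
```

```text
position: [0.6308, -0.1519, 0.0512]
ft_force: [-5.7, 1.2, 24.3]
position: [0.6285, -0.1509, 0.1764]
ft_force: [1.0, -0.3, 0.4]
position: [0.6818, -0.1846, 0.2233]
ft_force: [0.2, -0.7, 0.6]
frac [ 0.149  -0.0045  0.4083] yaw 0 now [ 0.6818 -0.1846  0.2233] bal [-0.1365 -0.1151  0.2233] ang 57.96 t 30.58 F [ 0.2 -0.7  0.6] g -0.001 0.0
1 -4.79 c [-0.0081 -0.0011  0.0021] ypr [ 1.2 -4.5 -1.7] back [0.0516 0.0003 0.0083] front [-0.068  -0.0024 -0.0011]
2 -21.55 c [-0.0038 -0.0004  0.0055] ypr [ 0.3 -1.9 -0.3] back [ 0.0561 -0.0001  0.0091] front [-0.0639 -0.0008  0.005 ]
2 -29.59 c [-0.0081  0.0046  0.0094] ypr [-1.2 -0.4  0.1] back [0.0519 0.0034 0.0112] front [-0.0681  0.0059  0.0105]
```

```bash
python3 -m crank '[[0.05,0,0,-0.1],[0.1,0,0,-0.2],[0.15,0,0,-0.3],[0.17,0,0,-0.4],[0.17,0,0,-0.5]]' 0.4 | grep -E "position|ft_f"
python3 -c "
from h import *
goto([.5594,-.1189,.2213],94.97)"
```

```text
position: [0.621, -0.1447, 0.2246]
ft_force: [0.7, -0.8, 1.0]
frac [0.1556 0.0602 0.0085] yaw -0.1093 now [ 0.621  -0.1447  0.2246] bal [-0.0888 -0.0602  0.2246] ang 88.41 t 31.15 F [ 0.7 -0.8  1. ] g 0.691 0.0
```

```bash
python3 -m crank '[[0.08,0.03,0.004,-0.1093],[0.15,0.06,0.008,-0.1093],[0.154,0.06,0.008,-0.1093],[0.154,0.06,0.008,-0.1093]]' | grep -E "position|ft_f"
timeout 200 python3 - <<'E'
from six6 import *
goto([.5594,-.1189,.2213],94.97)
dd={n:imaging.camera(n) for n in("wrist","top","scene")};pickle.dump(dd,open("c31.pkl","wb"))
run("c31",[.003,.001,.104,-.046,.05,.0],(.008,.006,.012,.1,.12,.05))
a=pickle.load(open("c26.pkl","rb"))["wrist"]["color"];b=dd["wrist"]["color"]
A,B=[cv2.cvtColor(x[100:260,225:500],cv2.COLOR_RGB2GRAY).astype(np.float32) for x in(a,b)]
print(cv2.phaseCorrelate(A,B),cv2.phaseCorrelate(A[50:,80:220].copy(),B[50:,80:220].copy()))
E
```

```text
position: [0.5604, -0.1193, 0.2212]
ft_force: [-0.2, -1.1, -0.2]
frac [ 0.0024  0.0011 -0.0002] yaw -0.0053 now [ 0.5604 -0.1193  0.2212] bal [-0.0556 -0.0036  0.2212] ang 94.65 t 31.48 F [-0.2 -1.1 -0.2] g 0.698 0.0
1 -12.81 c [ 0.0025 -0.0011 -0.0025] ypr [-3.9 -0.1 -0. ] back [ 0.0624 -0.0051 -0.0009] front [-0.0573  0.003  -0.0012]
2 -30.18 c [ 0.0004 -0.0001  0.0007] ypr [-1.4 -2.5  1.3] back [ 0.0602 -0.0016  0.0048] front [-0.0596  0.0014 -0.0004]
3 -37.5 c [-0.0076  0.0045  0.0098] ypr [-4.7 -4.  -1.6] back [ 0.0519 -0.0003  0.0156] front [-0.0674  0.0094  0.007 ]
((-0.17781313241030716, -0.1563513053674228), 0.93640700586968) ((0.04688725527120141, -0.12339288176609386), 0.9504983786079618)
```

The lid hasn't moved, it is flat and centred, and the robot is clear of everything. Handing in.

```bash
python3 -c "
from workcell import manip
print(manip.hand_in())"
```

```text
the job is handed in; nothing more can be done
None
```

I handed the job in at about 31.5 s of the 48 s limit; no verdict came back. By my measurements the lid lies flat and centred with its back edge under the catch, reached on the second try, and the zero key was pressed (24 N peak vertical tool force) and let go; I planned clear of the bystanders but did not check them afterwards.

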